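Strip the spray jets and tighten the coupling of a bottle washer

TASK

The bottle washer is open for descaling. Take off every spray jet that is still on its deck, holding its orange release button in while you pull, and put them all in the deep soak tray. Tighten the pump coupling's hex nut: clockwise by hand until its red stripe reaches the short blue tick, then with the spanner the rest of the way to its stop at the long black tick, put the spanner back on its flat tray, and do not force a clip or disturb the other things on the dresser.

Things in the scene. Friction and masses are not known exactly. Their poses are not given: they have to be found in the camera images.
- washer: base of a countertop bottle washer, lid off: white box 240 (x) x 300 (y) x 70 mm high, flat steel deck on top; fixed. Origin: centre of its underside, z up. Left of its middle (+y) it has six jet sockets, centres at x -50 and 50, y -2, 55 and 112 mm, with 6 mm high walls; at -y the pump coupling: a white collar of 34 mm radius, top at 82 mm, with two ticks, and on it the hex nut
- nut (a joint): captive hex coupling nut on the washer, vertical axis; rad, grows as it tightens (clockwise from above), 0 to 3.14 (stop); starts at 0 to 0.5. Hand-tight at 2.2: its red stripe at the collar's short blue tick; fully tight at 3.14: stripe at the long black tick. It does not rise or sink, takes a steady 0.2 N m to turn and stays where left
- nut_top (a point): centre of the nut's upper face, 108 mm above the work surface, at x 0, y -88 mm in the washer's frame; turns with the nut. Aluminium hexagon 36 mm across flats, 24 mm high. Its x axis points along the red stripe to the middle of a flat: flats face 0, 60, 120 .. degrees from x. A pipe stub 20 mm thick stands 8 mm out of its top
- spanner: open-ended spanner, black handle, steel head, 193 mm long, 120 g, lying flat; loose. Origin: on its underside, mid-handle; x to the head, z up. Handle x -75 to 75 mm, 18 mm wide, 14 mm high. Head 10 mm thick (z 0 to 10), 59 mm wide, two prongs x 77 to 118 mm, between them a 39 mm wide mouth open to +x with its centre at x 100 mm
- spanner_jaw (a point): centre of the spanner's mouth, 5 mm above its underside: goes on the nut's axis, at the nut's height. Slide it on level from the side, its x axis at 30, 90, 150 .. degrees from the nut's x (prongs along two opposite flats). It has about 0.15 rad of play on the nut
- flat_tray: flat white tray 230 (x) x 130 (y) mm, floor 3 mm thick, lip 4 mm above the floor and 4 mm wide; fixed. Origin: centre of its underside. The spanner starts on it and belongs there
- soak_tray: deeper white soaking tray 210 (x) x 170 (y) x 36 mm high, walls and floor 4 mm; fixed. Origin: centre of its underside
- jet1: spray jet 1 (may be absent), loose, 40 g, clipped at the start in the socket at x -50, y -2 mm in the washer's frame, foot on the deck, axes as the washer's. Origin: centre of its underside, z up. Foot 34 mm square, 5 mm high, notched at -x for the button; neck 9 (x) x 24 (y) mm up to 22 mm; blue grip block 24 x 24 mm from 22 to 46 mm; white spike 13 to 16 mm thick up to 72 mm
- jet2: spray jet 2 (may be absent), loose, 40 g, clipped at the start in the socket at x 50, y -2 mm in the washer's frame, foot on the deck, axes as the washer's. Origin: centre of its underside, z up. Foot 34 mm square, 5 mm high, notched at -x for the button; neck 9 (x) x 24 (y) mm up to 22 mm; blue grip block 24 x 24 mm from 22 to 46 mm; white spike 13 to 16 mm thick up to 72 mm
- jet3: spray jet 3 (may be absent), loose, 40 g, clipped at the start in the socket at x -50, y 55 mm in the washer's frame, foot on the deck, axes as the washer's. Origin: centre of its underside, z up. Foot 34 mm square, 5 mm high, notched at -x for the button; neck 9 (x) x 24 (y) mm up to 22 mm; blue grip block 24 x 24 mm from 22 to 46 mm; white spike 13 to 16 mm thick up to 72 mm
- jet4: spray jet 4 (may be absent), loose, 40 g, clipped at the start in the socket at x 50, y 55 mm in the washer's frame, foot on the deck, axes as the washer's. Origin: centre of its underside, z up. Foot 34 mm square, 5 mm high, notched at -x for the button; neck 9 (x) x 24 (y) mm up to 22 mm; blue grip block 24 x 24 mm from 22 to 46 mm; white spike 13 to 16 mm thick up to 72 mm
- jet5: spray jet 5 (may be absent), loose, 40 g, clipped at the start in the socket at x -50, y 112 mm in the washer's frame, foot on the deck, axes as the washer's. Origin: centre of its underside, z up. Foot 34 mm square, 5 mm high, notched at -x for the button; neck 9 (x) x 24 (y) mm up to 22 mm; blue grip block 24 x 24 mm from 22 to 46 mm; white spike 13 to 16 mm thick up to 72 mm
- jet6: spray jet 6 (may be absent), loose, 40 g, clipped at the start in the socket at x 50, y 112 mm in the washer's frame, foot on the deck, axes as the washer's. Origin: centre of its underside, z up. Foot 34 mm square, 5 mm high, notched at -x for the button; neck 9 (x) x 24 (y) mm up to 22 mm; blue grip block 24 x 24 mm from 22 to 46 mm; white spike 13 to 16 mm thick up to 72 mm
- clip1 (a joint): orange spring clip of jet 1's socket; m, 0 shut, up to 0.007, grows as its button is pushed to the washer's +x. Button: 20 mm wide, 8 to 20 mm above the deck, below the grip block's -x face and 5.5 mm out from it. Tongue: on the +x side over the jet's foot, 6 to 10.2 mm above the deck, 13 to 24 mm from the centre. The jet is free when pushed 5 mm (4 N): button flush with the block
- clip2 (a joint): the same for jet 2. For all clips: fingers closing along the washer's x, low enough to cover button and block together but with their tips above the tongue, push the button in and hold the jet at once; lift straight up, after 12 mm the jet is clear and the clip may spring back
- clip3 (a joint): the same for jet 3, as clip1
- clip4 (a joint): the same for jet 4, as clip1
- clip5 (a joint): the same for jet 5, as clip1
- clip6 (a joint): the same for jet 6, as clip1
- cup: white ceramic cup, 76 mm across, 85 mm tall; a loose bystander, leave it alone. Origin: centre of its underside
- duck: yellow plastic duck, about 75 mm long, 80 mm tall; a loose bystander, leave it alone. Origin: centre of its underside
- cream_jar: cream jar, 60 mm across, 55 mm tall; a loose bystander, leave it alone. Origin: centre of its underside
- soother_case: green soother case 75 x 60 x 45 mm; a loose bystander, leave it alone. Origin: centre of its underside
Mind the look-alikes: they are no part of the job. Leave any pink or purple look-alike of the spanner alone.

How it is judged:
By the outcome, as a careful person would: the job done as asked, in the order asked, and still so for the second after the job is handed in, with the robot touching nothing.
Of jet1, jet2, jet3, jet4, jet5, jet6 only 3 to 5 are there at a start; the rules pass over those that are not, and their reading is None.
At some moment in a run one of spanner may be knocked a few centimetres aside while the robot is not near it.
Once in a run the grip may slacken for a moment while it holds something.
It also fails if it takes over 210 s, if anything falls off the work surface, if the arm or the gripper's body presses on something with over 40 N, if the wrist force passes 120 N, or if a joint passes its speed limit or range.

ROBOT

A 7-joint arm with a two-finger parallel gripper is mounted at the origin on the work surface. World frame = base frame: x ahead of the robot, y to its left, z up, the work surface at z = 0. Lengths are in m, angles in rad, forces in N, time in s.
With the tool pointing down it reaches from about 0.35 to 0.9 m from the base axis. Payload 19.9 kg.
Tool frame: the origin (TCP) lies at the very end of the fingers, on their centre line; the grasp point (between the pads) lies 19 mm behind it; z points along the fingers, y is the line along which they close (so a half turn about z gives the same grasp; the last joint's range is limited). The gripper opens to 85 mm and grips with 20 to 120 N. Pads are 22 mm wide; open, the fingers measure 114 mm over their backs; the gripper's body (76 mm by 85 mm) begins 54 mm behind the grasp point. The pads swing forward as they close: fully open they stand 13 mm farther back than shut.
Start: joints at [1.25, 0.417, -0.01, 1.614, 0.005, 1.111, -0.053], TCP at [0.172, -0.601, 0.231] pointing down, gripper open.
Joint ranges: [-2.81, 2.81], [-0.39, 2.02], [-1.27, 1.25], [0.06, 2.57], [-1.19, 4.33], [0.19, 2], [-2.82, 2.82]. Speed limits (rad/s): [1.89, 1.89, 2.39, 2.39, 3.01, 3.01, 3.01].

INTERFACE

Orientations are given as a unit quaternion [w, x, y, z].
In Python, from plant import ctrl gives the robot as it stands.
- The arm moves only by the tool servo_tool, never from a script. Its arguments are lists of equal length, an entry for each row: "hand": the opening, from 0 (shut) to 1 (fully open); "delta_pos": the shift along the world's x, y, z in units of 60 mm (1.0 is 60 mm), a list of three; "rot": the turn, a rotation vector about the world's x, y, z in units of 8 degrees (1.0 is 8 degrees), a list of three. A call has 1 to 5 rows; each row is the pose to reach, as a shift and turn from the pose commanded when the call began; what a row does not reach only later rows make up. A row lasts 1/8 s, in which the tool goes at most 62.5 mm and 10.7 degrees, less where a joint would pass 70% of its speed; a pose out of reach is approached as far as the arm can. A call with a gripper value outside its range is refused whole. The fingers move at their own pace and stop on an object; "force" is the grip in N (left out, the last holds). Time passes only in rows, so rows that repeat a pose let the fingers close. It gives the time, the measured TCP pose, the force, the opening and the grip force at its end, in the units of the state.
- ctrl.sense(): the state, without advancing time (a new reading comes with each control period).
- ctrl.grab_frame(name): name is "scene" or "top" or "wrist"; returns (picture, depth): 420x560x3 uint8, blue, green, red; 420x560 float32, m along the optical axis (not along the pixel's ray), 0 where there is no reading.
- ctrl.camera_info(name): a dict with "mtx" (3x3 intrinsics, pixels), "D" ([k1, k2, p1, p2, k3] as OpenCV has them; the pictures are not rectified), "R" (3x3) and "t" (3): a world point X has camera coordinates R X + t. Camera axes: x right, y down, z forward; pixel columns grow to the right and rows downward; lengths in m; the calibration is good to about 2 mm. A picture is of the moment at which its call begins: read the wrist's pose just before it. camera_info takes no time and is no camera call; for the wrist camera it gives the pose at the moment of the call.
- ctrl.hand_in(): hands the job in; it is judged then, once.
Trained networks look in the newest picture that a camera, given by its name, has taken for a name from the list of things; names that differ only in an ending like _2 or _b are one class to them, and where a whole thing is asked for, a point or a joint stands for the part that bears it (a point fixed in the world has none). Each returns a list of dicts, best first, with "p" (0 to 1); they miss things now and then, are a little off and sometimes report something else, mostly with a low value. They report only what shows in the picture. A call takes as long as a camera call. They do not tell look-alikes from the thing itself.
- ctrl.boxes_of(query, camera): "point" ([x, y, z] in m, in world coordinates, good to about 4 mm: the middle of the surface that is visible of it).
- ctrl.silhouettes(query, camera): "region" (420x560 bool, what is visible of it).
- ctrl.pinpoint(query, camera): "point" ([x, y, z] in m, in world coordinates, good to about 4 mm: a listed point, or the origin of a listed thing).
The state is a dict: "time_s": time; "joint_pos": joint angles; "joint_vel": joint speeds; "effort": joint torques, N m; "position": TCP position; "tool_rot": TCP orientation; "force": force on the tool from outside, world axes, zero at the start; "ft_torque": the same for the moment, N m; "opening": opening from 0.0 (shut) to 1.0 (fully open); "grip_force": force on a finger pad.
Only numpy, scipy, OpenCV 4.12 (cv2) and the standard library are available. Lean on these libraries where they do the work, as an engineer would, in place of code of your own. Each camera call takes 0.05 s, during which the arm holds its last target. There are 200 camera calls.

## Working session

There is one attempt and no reset: what is moved stays moved. The work goes in short steps, Python scripts to look and compute and a tool call to move; the robot and the scene stay as the last step left them, time stands still between calls to the robot, and variables do not carry over. Pictures are saved under pics/ and viewed, at most 14 in all, crops included, and the job is handed in when it is done.

Besides the shell and the picture viewer there is one more tool, called as name(argument=value, ...) on one line, values as JSON. servo_tool: Moves the arm, as the interface text tells. Its arguments: {"type":"object","properties":{"hand":{"type":"array"},"delta_pos":{"type":"array"},"rot":{"type":"array"},"force":{"type":"number"}},"required":["hand","delta_pos","rot"]}

```bash
ls; mkdir -p pics
python3 - <<'E'
from plant import ctrl
import cv2
s=ctrl.sense();print(s)
for n in("scene","top"):
    im,d=ctrl.grab_frame(n);cv2.imwrite(f"pics/{n}0.png",im)
    for q in("washer","nut_top","spanner","spanner_jaw","flat_tray","soak_tray","jet1","cup","duck","cream_jar","soother_case"):
        print(n,q,[(r["p"].__round__(2),[round(float(v),3) for v in r["point"]]) for r in ctrl.pinpoint(q,n)][:7])
E
```

```text
pics
{'time_s': 0.0, 'joint_pos': array([ 1.25050816,  0.4179668 , -0.01034287,  1.61416851,  0.00469163,
        1.11066809, -0.05298632]), 'joint_vel': array([ 0.0011999 , -0.00010202,  0.00067564, -0.00183019,  0.00281262,
       -0.00028958,  0.00019896]), 'effort': array([ 1.53151963e-03, -8.64445639e+01,  6.79584201e-01, -4.34904742e+01,
        1.90772221e-02,  7.36198708e-03, -7.54123539e-05]), 'position': array([ 0.17191703, -0.60054088,  0.23066693]), 'tool_rot': array([-5.82024902e-04,  9.90296396e-01,  1.38970125e-01, -1.14946497e-04]), 'force': array([ 0.12681672,  0.08225873, -0.09237918]), 'ft_torque': array([ 0.05106081, -0.05122439,  0.00104977]), 'grip_force': 0.0, 'opening': 1.0000918670635013}
scene washer [(0.91, [0.595, 0.018, 0.002])]
scene nut_top [(0.73, [0.508, 0.363, 0.002]), (0.7, [0.612, -0.07, 0.108])]
scene spanner [(0.62, [0.479, -0.381, 0.003]), (0.52, [0.236, -0.306, 0.002])]
scene spanner_jaw [(0.77, [0.553, -0.32, 0.01]), (0.7, [0.158, -0.373, 0.004]), (0.61, [0.637, 0.077, 0.069]), (0.54, [0.355, -0.55, 0.002])]
scene flat_tray [(0.72, [0.474, -0.
[... 540 characters left out ...]
7, 0.266, 0.001])]
top spanner [(0.96, [0.346, -0.646, 0.004]), (0.87, [0.236, -0.311, 0.0]), (0.66, [0.481, -0.38, 0.005])]
top spanner_jaw [(0.96, [0.157, -0.369, 0.003]), (0.72, [0.554, -0.32, 0.007]), (0.63, [0.36, -0.546, 0.004])]
top flat_tray [(0.64, [0.482, -0.363, -0.001])]
top soak_tray [(0.97, [0.511, 0.363, -0.001])]
top jet1 [(0.66, [0.529, 0.117, 0.069]), (0.42, [0.647, 0.02, 0.073]), (0.41, [0.637, 0.082, 0.07]), (0.41, [0.626, 0.136, 0.07])]
top cup [(0.66, [0.717, 0.266, -0.002])]
top duck [(0.77, [0.713, -0.271, 0.002]), (0.6, [0.719, 0.266, 0.002])]
top cream_jar [(0.67, [0.36, -0.172, 0.003])]
top soother_case [(0.86, [0.336, 0.209, -0.002]), (0.48, [0.635, 0.08, 0.071])]
```

View pics/scene0.png

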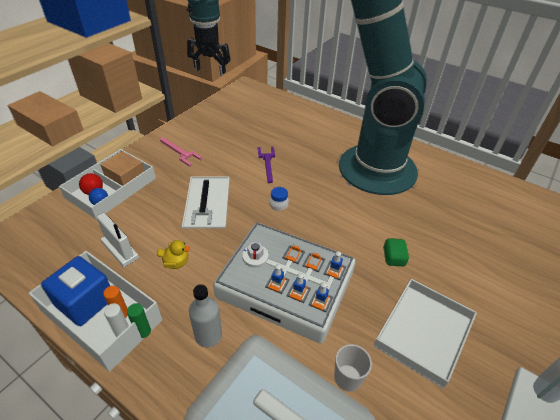

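View pics/top0.png

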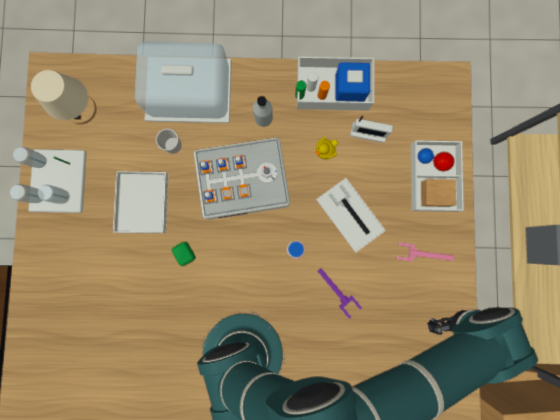

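The scene shows the washer in the middle with four jets on it (jets 2, 4 and 6 at top px 239/222/206,162, jet 5 at 209,196). The real spanner is on the flat tray (350,213), and the purple and pink ones are look-alikes. Next I'll move over the washer.

servo_tool(hand=[0.7,0.7,0.7,0.7,0.7], delta_pos=[[0.2,0.6,0.8],[0.6,1.6,1.4],[1.0,2.5,2],[1.6,3.4,2.4],[2.2,4.2,2.8]], rot=[[0,0,1],[0,0,2.2],[0,0,3.4],[0,0,4.6],[0,0,5.8]])

```text
time_s: 1.82
position: [0.2903, -0.3671, 0.3905]
tool_rot: [0.001, 0.854, 0.52, -0.0]
force: [0.9, -0.8, 0.7]
opening: 0.698
grip_force: 0.0
```

servo_tool(hand=[0.7,0.7,0.7,0.7,0.7], delta_pos=[[0.8,0.6,0],[1.6,1.3,0],[2.4,2.1,0],[3.2,3.0,0],[3.8,4.0,0]], rot=[[0,0,1],[0,0,2],[0,0,3],[0,0,4],[0,0,4.7]])

```text
time_s: 2.45
position: [0.506, -0.1472, 0.3894]
tool_rot: [0.0, 0.642, 0.767, 0.0]
force: [0.7, -2.7, -1.2]
opening: 0.699
grip_force: 0.0
```

servo_tool(hand=[0.7,0.7,0.7,0.7,0.7], delta_pos=[[0.1,0.8,0],[0.2,1.6,0],[0.2,2.2,0],[0.2,2.2,0],[0.2,2.2,0]], rot=[[0,0,0],[0,0,0],[0,0,0],[0,0,0],[0,0,0]])

```text
time_s: 3.08
position: [0.5169, -0.0174, 0.3893]
tool_rot: [0.0, 0.643, 0.766, -0.0]
force: [0.1, -0.4, -0.2]
opening: 0.701
grip_force: 0.0
```

```bash
cat > h.py <<'E'
from plant import ctrl
import numpy as np, cv2
from scipy.spatial.transform import Rotation as R
def st():
    s=ctrl.sense();q=s["tool_rot"];M=R.from_quat([*q[1:],q[0]]).as_matrix()
    print("t",round(s["time_s"],2),"pos",s["position"].round(4),"ty_deg",np.degrees(np.arctan2(M[1,1],M[0,1])).round(2),"tz",M[:,2].round(3),"F",s["force"].round(1),"op",round(s["opening"],3),"gf",round(s["grip_force"],1),"q",s["joint_pos"].round(2))
    return s,M
def pp(q,n): return [(round(r["p"],2),np.round(r["point"],4)) for r in ctrl.pinpoint(q,n)]
def unproj(n,uv,z=None,depth=None,ci=None):
    "pixel -> world, on plane z or with depth"
    ci=ci or ctrl.camera_info(n);u=cv2.undistortPoints(np.float64([[uv]]),ci["mtx"],ci["D"])[0,0]
    d=np.array([u[0],u[1],1.]);Rt=ci["R"].T;c=-Rt@ci["t"];w=Rt@d
    return c+w*((z-c[2])/w[2] if depth is None else depth)
def proj(n,P,ci=None):
    ci=ci or ctrl.camera_info(n)
    return cv2.projectPoints(np.float64(P).reshape(-1,1,3),cv2.Rodrigues(ci["R"])[0],ci["t"],ci["mtx"],ci["D"])[0][:,0]
E
python3 - <<'E'
from h import *
st()
im,d=ctrl.grab_frame("wrist");cv2.imwrite("pics/w1.png",im)
for q in("washer","nut_top","jet1"): print(q,pp(q,"wrist"))
E
```

```text
t 3.08 pos [ 0.5169 -0.0174  0.3893] ty_deg 9.94 tz [-0. -0. -1.] F [ 0.1 -0.4 -0.2] op 0.701 gf 0.0 q [ 0.56  0.15 -0.66  1.64  0.09  1.39  0.06]
washer []
nut_top [(0.82, array([ 0.6137, -0.0713,  0.1049])), (0.2, array([0.644 , 0.0221, 0.0729])), (0.17, array([0.6369, 0.0832, 0.0713]))]
jet1 [(0.96, array([0.636 , 0.0811, 0.0704])), (0.93, array([0.6249, 0.1345, 0.0704])), (0.68, array([0.526 , 0.1192, 0.0687])), (0.62, array([0.6446, 0.0237, 0.0724]))]
```

View pics/w1.png

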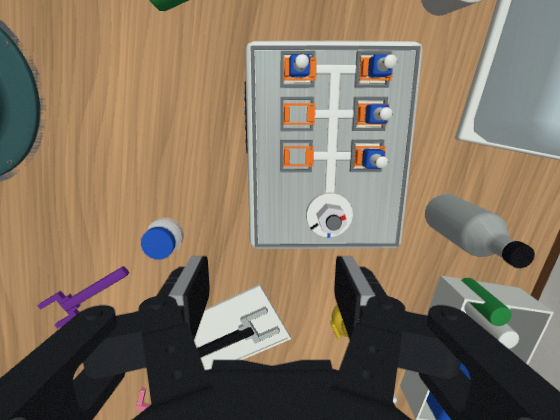

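The wrist picture shows the washer squared up with four jets: jet 5 at (300,67), jets 6/4/2 at (378,67), (374,113), (372,157). The nut is at (331,216), its red stripe at (344,217), pointing to +x. Next I'll fit the washer pose.

```bash
cat > fit.py <<'E'
from h import *
def fit(A,B):
    A=np.array(A)/1000.;B=np.array(B);a=A-A.mean(0);b=B-B.mean(0)
    th=np.arctan2((a[:,0]*b[:,1]-a[:,1]*b[:,0]).sum(),(a*b).sum())
    r=np.array([[np.cos(th),-np.sin(th)],[np.sin(th),np.cos(th)]]);t=B.mean(0)-r@A.mean(0)
    return th,t,r,((A@r.T+t)-B)*1000
E
python3 - <<'E'
from fit import *
W=[(50,-2),(50,55),(50,112),(-50,112),(0,-88)]
P=[(.6447,.0232),(.6365,.0815),(.6253,.1346),(.5272,.1184),(.613,-.0705)]
th,t,r,e=fit(W,P);print(np.degrees(th),t,e.round(1))
# corners in wrist image at z=.07
im=cv2.imread("pics/w1.png")
C=[(-120,150),(120,150),(120,-150),(-120,-150)]
px=[(248,43),(420,43),(402,247),(250,247)]
Q=[unproj("wrist",p,.07)[:2] for p in px];print(np.round(Q,4));th,t,r,e=fit(C,Q);print(np.degrees(th),t,e.round(1))
# depth-based: jet blobs (blue) grip block tops, from wrist and top
st()
im,d=ctrl.grab_frame("wrist")
u,v=300,130;print("deck",unproj("wrist",(340,180),depth=float(d[180,340])), d[43:47,330],unproj("wrist",(350,43),depth=float(d[44,350])))
mask=cv2.inRange(cv2.cvtColor(im,cv2.COLOR_BGR2HSV),(0,0,0),(180,255,255))
ci=ctrl.camera_info("wrist")
vv,uu=np.mgrid[0:270,200:440]
pts=cv2.undistortPoints(np.float64(np.c_[uu.ravel(),vv.ravel()]).reshape(-1,1,2),ci["mtx"],ci["D"])[:,0]
dd=d[vv.ravel(),uu.ravel()]
X=(np.c_[pts,np.ones(len(pts))]*dd[:,None]-ci["t"])@ci["R"]
dk=(X[:,2]>.055)&(X[:,2]<.08)&(dd>0)
img=np.zeros(270*240,np.uint8);
rect=cv2.minAreaRect(np.float32(X[dk][:,:2]*1000));print("rect",rect,"z",np.median(X[dk][:,2]))
E
```

```text
10.365069919656948 [0.59646733 0.01665846] [[ 1.3  0.5]
 [-0.7 -1.7]
 [ 0.2  1.2]
 [-0.1 -0.6]
 [-0.7  0.6]]
[[ 0.4604  0.1388]
 [ 0.683   0.1787]
 [ 0.7399 -0.1048]
 [ 0.5069 -0.1447]]
10.173721266208005 [0.59754907 0.01701738] [[-7.5  4.6]
 [ 6.1  7.1]
 [ 2.3 -4.7]
 [-0.9 -7.1]]
t 3.27 pos [ 0.5169 -0.0176  0.3893] ty_deg 9.89 tz [-0. -0. -1.] F [ 0.  -0.2 -0.4] op 0.7 gf 0.0 q [ 0.56  0.15 -0.66  1.64  0.09  1.39  0.06]
deck [ 0.61991332 -0.01794816  0.07092931] [0.4186397  0.42112562 0.41642305 0.41752657] [0.5925443  0.16288846 0.06677025]
rect ((626.3458251953125, 23.3533935546875), (299.8371887207031, 297.7559814453125), 10.131610870361328) z 0.0713682011365647
```

```bash
cat >> fit.py <<'E'
TH=np.radians(10.25);T=np.array([.5966,.0167])
def w(x,y): c,s=np.cos(TH),np.sin(TH);return T+np.array([c*x-s*y,s*x+c*y])/1000
def units(x,y,z=None):
    s,M=st();p=s["position"];d=(np.array([x,y,p[2] if z is None else z])-p)/.06;print("units",d.round(3))
E
python3 - <<'E'
from fit import *
for k,x,y in((2,50,-2),(4,50,55),(6,50,112),(5,-50,112),("nut",0,-88)): print(k,w(x,y).round(4))
units(*w(50,-2),.16)
s=ctrl.silhouettes("soak_tray","top")
for r in s[:1]:
    ys,xs=np.nonzero(r["region"]);c=cv2.minAreaRect(np.float32(np.c_[xs,ys]));b=cv2.boxPoints(c)
    print(r["p"],[unproj("top",p,.036)[:2].round(3) for p in b])
print(proj("wrist",[*[ (0.5169,-0.0176,z) for z in(.389,)]]))
E
```

```text
2 [0.6462 0.0236]
4 [0.636  0.0797]
6 [0.6259 0.1358]
5 [0.5275 0.118 ]
nut [ 0.6123 -0.0699]
t 3.33 pos [ 0.5169 -0.0174  0.3893] ty_deg 9.9 tz [-0. -0. -1.] F [-0.2 -0.4 -0.7] op 0.702 gf 0.0 q [ 0.56  0.15 -0.66  1.64  0.09  1.39  0.06]
units [ 2.155  0.684 -3.821]
0.86 [array([0.408, 0.454]), array([0.621, 0.453]), array([0.613, 0.267]), array([0.399, 0.271])]
[[267.98313694 268.568622  ]]
```

servo_tool(hand=[0.7,0.7,0.7,0.7,0.7,0.7], delta_pos=[[0.9,0.3,-0.5],[1.8,0.6,-1.3],[2.155,0.684,-2.2],[2.155,0.684,-2.8],[2.155,0.684,-2.8]], rot=[[0,0,0.04],[0,0,0.04],[0,0,0.04],[0,0,0.04],[0,0,0.04]])

```text
invalid input
```

servo_tool(hand=[0.7,0.7,0.7,0.7,0.7], delta_pos=[[0.9,0.3,-0.5],[1.8,0.6,-1.3],[2.155,0.684,-2.2],[2.155,0.684,-2.8],[2.155,0.684,-2.8]], rot=[[0,0,0.04],[0,0,0.04],[0,0,0.04],[0,0,0.04],[0,0,0.04]])

```text
time_s: 4.0
position: [0.6449, 0.024, 0.2184]
tool_rot: [-0.002, 0.641, 0.768, -0.002]
force: [-0.4, 0.0, 0.8]
opening: 0.701
grip_force: 0.0
```

servo_tool(hand=[0.7], delta_pos=[[0,0,0]], rot=[[0,0,0]])

```text
time_s: 4.12
position: [0.6468, 0.0243, 0.2235]
tool_rot: [0.001, 0.641, 0.768, 0.001]
force: [0.1, 0.2, 0.8]
opening: 0.696
grip_force: 0.0
```

Run:
```python
from fit import *
im,d=ctrl.grab_frame("wrist");
for q in("jet1","nut_top"): print(q,pp(q,"wrist"))
units(*w(50,-2),.083)
s=ctrl.sense();print(proj("wrist",[s["position"]]))
for k,x,y in((2,50,-2),(4,50,55),(6,50,112),(5,-50,112)):
    P=w(x,y); 
    for z in(.142,):
        u=proj("wrist",[[*P,z]])[0];cv2.circle(im,(int(u[0]),int(u[1])),4,(255,0,255),1)
    c,sn=np.cos(TH)*.012,np.sin(TH)*.012
    for a,b in((1,1),(1,-1),(-1,1),(-1,-1)):
        u=proj("wrist",[[P[0]+a*c-b*sn,P[1]+a*sn+b*c,.116]])[0];cv2.circle(im,(int(u[0]),int(u[1])),2,(0,255,0),-1)
cv2.imwrite("pics/w2.png",im)
```

```text
jet1 [(0.8, array([0.5277, 0.1155, 0.0691])), (0.6, array([0.644 , 0.0222, 0.0746])), (0.56, array([0.636 , 0.083 , 0.0709])), (0.56, array([0.6261, 0.132 , 0.0697])), (0.26, array([ 0.4807, -0.3668, -0.0038]))]
nut_top [(0.94, array([ 0.6121, -0.0747,  0.1079]))]
t 4.28 pos [0.6468 0.0242 0.2236] ty_deg 10.27 tz [ 0.003 -0.    -1.   ] F [-0.7  0.5  0.8] op 0.699 gf 0.0 q [ 0.36  0.54 -0.63  1.55  0.34  1.17 -0.16]
units [-0.011 -0.009 -2.343]
[[268.0508673  268.13265583]]
```

View pics/w2.png

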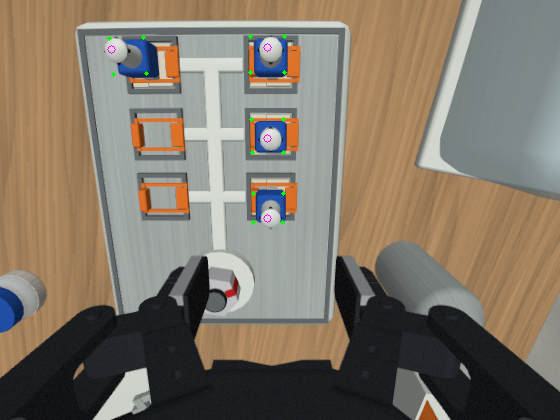

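The overlay (spike tips and block corners) matches all four jets to about 1 mm. Now I'll descend on jet 2.

servo_tool(hand=[0.7,0.7,0.7,0.7,0.7], delta_pos=[[0,0,-0.8],[0,0,-1.6],[0,0,-2.2],[0,0,-2.34],[0,0,-2.34]], rot=[[0,0,0],[0,0,0],[0,0,0],[0,0,0],[0,0,0]], force=25)

```text
time_s: 4.9
position: [0.6468, 0.0244, 0.0823]
tool_rot: [0.001, 0.641, 0.768, 0.0]
force: [-0.7, 0.0, 1.5]
opening: 0.699
grip_force: 0.0
```

servo_tool(hand=[0.1,0.1,0.1,0.1,0.1], delta_pos=[[0,0,0],[0,0,0],[0,0,0],[0,0,0],[0,0,0]], rot=[[0,0,0],[0,0,0],[0,0,0],[0,0,0],[0,0,0]], force=25)

```text
time_s: 5.52
position: [0.6465, 0.0243, 0.0823]
tool_rot: [0.001, 0.641, 0.768, 0.0]
force: [-4.8, -1.2, 10.2]
opening: 0.277
grip_force: 27.8
```

Run:
```python
from fit import *
im,d=ctrl.grab_frame("wrist");cv2.imwrite("pics/w3.png",im[120:400,120:420])
units(*w(50,-2),.083)
```

```text
t 5.58 pos [0.6465 0.0243 0.0823] ty_deg 10.28 tz [ 0.001 -0.    -1.   ] F [-4.3 -0.7  9.7] op 0.275 gf 27.8 q [ 0.31  0.69 -0.57  1.65  0.44  0.93 -0.24]
units [-0.006 -0.011  0.012]
```

View pics/w3.png

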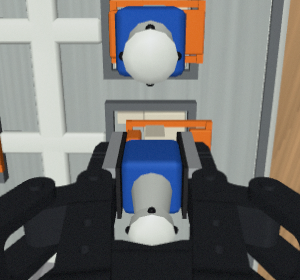

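Opening is 0.275 (23.5 mm), so the button is flush. Lifting gently.

servo_tool(hand=[0.1,0.1,0.1], delta_pos=[[0,0,0.05],[0,0,0.1],[0,0,0.15]], rot=[[0,0,0],[0,0,0],[0,0,0]])

```text
time_s: 5.95
position: [0.6459, 0.0243, 0.09]
tool_rot: [-0.0, 0.641, 0.768, -0.0]
force: [-3.4, -0.6, -3.7]
opening: 0.276
grip_force: 25.7
```

servo_tool(hand=[0.1,0.1,0.1,0.1,0.1], delta_pos=[[0,0,0.1],[0,0,0.25],[0,0,0.6],[0,0,1.2],[0,0,1.8]], rot=[[0,0,0],[0,0,0],[0,0,0],[0,0,0],[0,0,0]])

```text
time_s: 6.58
position: [0.6464, 0.0246, 0.2006]
tool_rot: [0.0, 0.641, 0.768, 0.0]
force: [0.5, -0.3, -1.5]
opening: 0.282
grip_force: 26.6
```

Run:
```python
from fit import *
units(.510-.045,.361-.04,.25)
units(.510+.045,.361+.04,.25)
```

```text
t 6.58 pos [0.6464 0.0246 0.2006] ty_deg 10.31 tz [ 0.001  0.    -1.   ] F [ 0.5 -0.3 -1.5] op 0.282 gf 26.6 q [ 0.36  0.56 -0.63  1.57  0.35  1.13 -0.17]
units [-3.023  4.94   0.824]
t 6.58 pos [0.6464 0.0246 0.2006] ty_deg 10.31 tz [ 0.001  0.    -1.   ] F [ 0.5 -0.3 -1.5] op 0.282 gf 26.6 q [ 0.36  0.56 -0.63  1.57  0.35  1.13 -0.17]
units [-1.523  6.273  0.824]
```

servo_tool(hand=[0.1,0.1,0.1,0.1,0.1], delta_pos=[[-0.2,0.9,0],[-0.5,1.8,0],[-0.7,2.7,0],[-0.9,3.6,0],[-1.1,4.5,0]], rot=[[0,0,0],[0,0,0],[0,0,0],[0,0,0],[0,0,0]])

```text
time_s: 7.2
position: [0.5799, 0.2963, 0.1998]
tool_rot: [0.0, 0.641, 0.768, 0.001]
force: [0.0, -0.1, -0.0]
opening: 0.282
grip_force: 26.6
```

servo_tool(hand=[0.1,0.1,0.1,0.1,0.1], delta_pos=[[-0.2,0.8,0],[-0.42,1.6,0],[-0.42,1.77,-0.3],[-0.42,1.77,-1.1],[-0.42,1.77,-1.8]], rot=[[0,0,0],[0,0,0],[0,0,0],[0,0,0],[0,0,0]])

```text
time_s: 7.82
position: [0.5555, 0.4001, 0.0894]
tool_rot: [0.0, 0.641, 0.768, 0.0]
force: [1.1, -0.3, -0.4]
opening: 0.278
grip_force: 26.6
```

Run:
```python
from fit import *
im,d=ctrl.grab_frame("wrist");cv2.imwrite("pics/w4.png",im)
units(.555,.401,.019)
```

```text
t 7.88 pos [0.5536 0.3982 0.0836] ty_deg 10.27 tz [-0.005 -0.004 -1.   ] F [-2.3 -2.6 -7.9] op 0.277 gf 26.6 q [-0.27  0.76 -0.61  1.54  0.48  1.   -0.83]
units [ 0.023  0.046 -1.077]
```

View pics/w4.png

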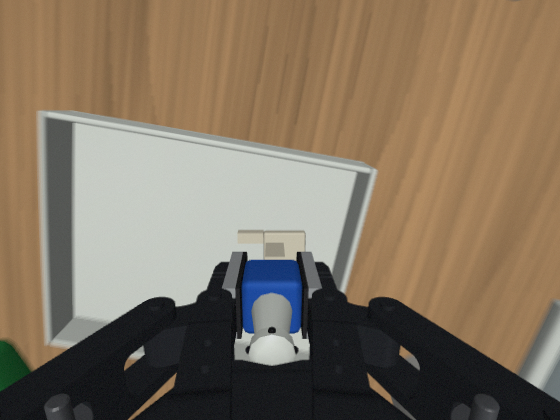

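The jet is held over the tray, with its foot at (271,245) and the tray's right wall at about (345,250). I'll shift 9 mm away from that wall and lower it.

servo_tool(hand=[0.1,0.1,0.1,0.1,0.1], delta_pos=[[-0.15,0,-0.4],[-0.15,0,-0.8],[-0.15,0,-1.1],[-0.15,0,-1.17],[-0.15,0,-1.17]], rot=[[0,0,0],[0,0,0],[0,0,0],[0,0,0],[0,0,0]])

```text
time_s: 8.5
position: [0.5463, 0.4007, 0.02]
tool_rot: [0.0, 0.641, 0.768, 0.0]
force: [0.2, -0.1, -0.2]
opening: 0.279
grip_force: 26.6
```

Run:
```python
from fit import *
units(.546,.401,.018)
```

```text
t 8.5 pos [0.5463 0.4007 0.02  ] ty_deg 10.28 tz [ 0.  0. -1.] F [ 0.2 -0.1 -0.2] op 0.279 gf 26.6 q [-0.29  0.83 -0.57  1.58  0.53  0.89 -0.88]
units [-0.005  0.005 -0.034]
```

servo_tool(hand=[0.1,0.45,0.45,0.45,0.45], delta_pos=[[0,0,-0.04],[0,0,-0.04],[0,0,-0.04],[0,0,-0.04],[0,0,0.2]], rot=[[0,0,0],[0,0,0],[0,0,0],[0,0,0],[0,0,0]])

```text
time_s: 9.12
position: [0.5455, 0.4002, 0.0315]
tool_rot: [-0.0, 0.641, 0.768, -0.001]
force: [0.1, -0.2, 0.7]
opening: 0.451
grip_force: 0.0
```

servo_tool(hand=[0.45,0.45,0.45,0.7,0.7], delta_pos=[[0,0,0.7],[0,0,1.5],[0,0,2.3],[0,-0.6,3.1],[0.3,-1.5,3.2]], rot=[[0,0,0],[0,0,0],[0,0,0],[0,0,0],[0,0,0]])

```text
time_s: 9.75
position: [0.5636, 0.3125, 0.2286]
tool_rot: [0.001, 0.639, 0.769, 0.003]
force: [2.3, -0.3, -0.7]
opening: 0.706
grip_force: 0.0
```

servo_tool(hand=[0.7,0.7,0.7,0.7,0.7], delta_pos=[[0.3,-0.9,0],[0.6,-1.8,0],[0.9,-2.7,0],[1.2,-3.6,0],[1.2,-3.85,0]], rot=[[0,0,0],[0,0,0],[0,0,0],[0,0,0],[0,0,0]])

```text
time_s: 10.38
position: [0.637, 0.0752, 0.2244]
tool_rot: [0.001, 0.643, 0.766, -0.0]
force: [-0.3, 0.4, 0.8]
opening: 0.702
grip_force: 0.0
```

Run:
```python
from fit import *
im,d=ctrl.grab_frame("wrist");ctrl.grab_frame("top")
units(*w(50,55),.0825)
print(pp("jet1","top"),pp("spanner_jaw","top"))
```

```text
t 10.47 pos [0.6361 0.0779 0.2244] ty_deg 10.15 tz [ 0. -0. -1.] F [-0.6 -0.6 -0.3] op 0.7 gf 0.0 q [ 0.29  0.53 -0.65  1.56  0.34  1.16 -0.25]
units [-1.000e-03  3.000e-02 -2.365e+00]
[(0.65, array([0.5466, 0.3984, 0.0043]))] [(0.68, array([ 0.3578, -0.5503,  0.005 ])), (0.61, array([ 0.5504, -0.3197,  0.0129])), (0.55, array([ 0.1546, -0.3658,  0.0078]))]
```

servo_tool(hand=[0.7,0.7,0.7,0.7,0.7], delta_pos=[[0,0.02,-0.8],[0,0.02,-1.6],[0,0.02,-2.2],[0,0.02,-2.36],[0,0.02,-2.36]], rot=[[0,0,0],[0,0,0],[0,0,0],[0,0,0],[0,0,0]])

```text
time_s: 11.2
position: [0.6361, 0.0821, 0.0829]
tool_rot: [-0.0, 0.64, 0.768, 0.0]
force: [-0.1, -0.1, -0.4]
opening: 0.702
grip_force: 0.0
```

Run:
```python
from fit import *
units(*w(50,55),.0825)
```

```text
t 11.2 pos [0.6361 0.0821 0.0829] ty_deg 10.38 tz [ 0.  0. -1.] F [-0.1 -0.1 -0.4] op 0.702 gf 0.0 q [ 0.23  0.68 -0.58  1.67  0.44  0.93 -0.33]
units [-0.001 -0.04  -0.006]
```

servo_tool(hand=[0.7,0.1,0.1,0.1,0.1], delta_pos=[[0,-0.04,0],[0,-0.04,0],[0,-0.04,0],[0,-0.04,0],[0,-0.04,0]], rot=[[0,0,0],[0,0,0],[0,0,0],[0,0,0],[0,0,0]])

```text
time_s: 11.82
position: [0.636, 0.0783, 0.0828]
tool_rot: [0.0, 0.641, 0.768, -0.0]
force: [-3.4, -1.0, 7.8]
opening: 0.281
grip_force: 28.0
```

servo_tool(hand=[0.1,0.1,0.1,0.1,0.1], delta_pos=[[0,0,0],[0,0,0.05],[0,0,0.1],[0,0,0.15],[0,0,0.25]], rot=[[0,0,0],[0,0,0],[0,0,0],[0,0,0],[0,0,0]])

```text
time_s: 12.45
position: [0.6364, 0.0785, 0.0976]
tool_rot: [0.0, 0.641, 0.768, 0.0]
force: [-0.0, -0.3, 0.3]
opening: 0.278
grip_force: 29.6
```

servo_tool(hand=[0.1,0.1,0.1,0.1,0.1], delta_pos=[[0,0,0.6],[0,0,1.3],[0,0,1.8],[-0.4,0.8,1.8],[-0.8,1.6,1.8]], rot=[[0,0,0],[0,0,0],[0,0,0],[0,0,0],[0,0,0]])

```text
time_s: 13.08
position: [0.588, 0.1756, 0.2063]
tool_rot: [0.001, 0.641, 0.767, 0.001]
force: [0.5, 1.0, -0.8]
opening: 0.28
grip_force: 29.6
```

servo_tool(hand=[0.1,0.1,0.1,0.1,0.1], delta_pos=[[-0.5,0.8,0],[-1.0,1.6,0],[-1.5,2.4,0],[-1.9,3.2,0],[-2.1,3.77,-0.2]], rot=[[0,0,0],[0,0,0],[0,0,0],[0,0,0],[0,0,0]])

```text
time_s: 13.7
position: [0.461, 0.4036, 0.1948]
tool_rot: [0.0, 0.64, 0.768, 0.002]
force: [0.3, 0.6, -0.7]
opening: 0.278
grip_force: 29.6
```

servo_tool(hand=[0.1,0.1,0.1,0.1,0.1], delta_pos=[[0,0,-0.8],[0,0,-1.6],[0,0,-2.2],[0,0,-2.7],[0,0,-2.7]], rot=[[0,0,0],[0,0,0],[0,0,0],[0,0,0],[0,0,0]])

```text
time_s: 14.32
position: [0.4615, 0.4003, 0.0301]
tool_rot: [-0.0, 0.641, 0.768, -0.001]
force: [0.5, -0.5, 0.3]
opening: 0.278
grip_force: 29.6
```

Run:
```python
from fit import *
units(.463,.401,.0185)
```

```text
t 14.32 pos [0.4615 0.4003 0.0301] ty_deg 10.3 tz [-0.002 -0.001 -1.   ] F [ 0.5 -0.5  0.3] op 0.278 gf 29.6 q [-0.32  0.73 -0.6   1.76  0.54  0.82 -1.  ]
units [ 0.026  0.011 -0.193]
```

Lower, release, lift and go back for jet 6 at (0.626, 0.136).

servo_tool(hand=[0.1,0.1,0.45,0.45,0.45], delta_pos=[[0,0,-0.1],[0,0,-0.2],[0,0,-0.2],[0,0,-0.2],[0,0,-0.2]], rot=[[0,0,0],[0,0,0],[0,0,0],[0,0,0],[0,0,0]])

```text
time_s: 14.95
position: [0.4621, 0.4007, 0.0194]
tool_rot: [0.0, 0.641, 0.768, 0.0]
force: [0.3, -0.4, 0.1]
opening: 0.45
grip_force: 0.0
```

servo_tool(hand=[0.45,0.45,0.45,0.7,0.7], delta_pos=[[0,0,0.7],[0,0,1.5],[0,0,2.3],[0.3,-0.6,3.1],[0.9,-1.4,3.3]], rot=[[0,0,0],[0,0,0],[0,0,0],[0,0,0],[0,0,0]])

```text
time_s: 15.58
position: [0.5162, 0.3177, 0.2208]
tool_rot: [0.001, 0.639, 0.769, 0.002]
force: [1.8, -0.4, -0.3]
opening: 0.701
grip_force: 0.0
```

servo_tool(hand=[0.7,0.7,0.7,0.7,0.7], delta_pos=[[0.6,-0.8,0],[1.2,-1.6,0],[1.8,-2.4,0],[1.83,-3.02,0],[1.83,-3.02,0]], rot=[[0,0,0],[0,0,0],[0,0,0],[0,0,0],[0,0,0]])

```text
time_s: 16.2
position: [0.6265, 0.1318, 0.2169]
tool_rot: [0.0, 0.643, 0.766, -0.001]
force: [-0.3, 0.9, 0.3]
opening: 0.702
grip_force: 0.0
```

Run:
```python
from fit import *
units(*w(50,112),.0825)
ctrl.grab_frame("top");print(pp("jet1","top"))
```

```text
t 16.2 pos [0.6265 0.1318 0.2169] ty_deg 10.02 tz [-0.    -0.001 -1.   ] F [-0.3  0.9  0.3] op 0.702 gf 0.0 q [ 0.21  0.54 -0.66  1.57  0.35  1.16 -0.35]
units [-0.01   0.067 -2.24 ]
[(0.56, array([0.4655, 0.403 , 0.0025])), (0.51, array([0.5455, 0.4   , 0.0052])), (0.25, array([ 0.4804, -0.38  ,  0.0055]))]
```

servo_tool(hand=[0.7,0.7,0.7,0.7,0.7], delta_pos=[[0,0.02,-0.8],[0,0.02,-1.6],[0,0.02,-2.1],[0,0.02,-2.23],[0,0.02,-2.23]], rot=[[0,0,0],[0,0,0],[0,0,0],[0,0,0],[0,0,0]])

```text
time_s: 16.92
position: [0.6258, 0.1376, 0.084]
tool_rot: [-0.0, 0.64, 0.768, 0.0]
force: [0.1, -0.5, 0.7]
opening: 0.697
grip_force: 0.0
```

Run:
```python
from fit import *
units(*w(50,112),.0825)
```

```text
t 16.93 pos [0.6258 0.1376 0.084 ] ty_deg 10.35 tz [ 0.  0. -1.] F [ 0.1 -0.5  0.7] op 0.697 gf 0.0 q [ 0.16  0.69 -0.6   1.67  0.46  0.93 -0.43]
units [ 0.001 -0.03  -0.025]
```

servo_tool(hand=[0.7,0.1,0.1,0.1,0.1], delta_pos=[[0,-0.03,-0.02],[0,-0.03,-0.02],[0,-0.03,-0.02],[0,-0.03,-0.02],[0,-0.03,-0.02]], rot=[[0,0,0],[0,0,0],[0,0,0],[0,0,0],[0,0,0]])

```text
time_s: 17.55
position: [0.6258, 0.1347, 0.0827]
tool_rot: [0.0, 0.641, 0.768, -0.0]
force: [-4.5, -1.6, 6.9]
opening: 0.276
grip_force: 27.6
```

servo_tool(hand=[0.1,0.1,0.1,0.1,0.1], delta_pos=[[0,0,0],[0,0,0.05],[0,0,0.1],[0,0,0.15],[0,0,0.25]], rot=[[0,0,0],[0,0,0],[0,0,0],[0,0,0],[0,0,0]])

```text
time_s: 18.18
position: [0.6262, 0.1349, 0.0976]
tool_rot: [0.0, 0.641, 0.768, 0.0]
force: [-0.2, 0.1, -0.1]
opening: 0.277
grip_force: 26.9
```

servo_tool(hand=[0.1,0.1,0.1,0.1,0.1], delta_pos=[[0,0,0.6],[0,0,1.3],[0,0,1.8],[-0.4,0.8,1.8],[-0.8,1.6,1.8]], rot=[[0,0,0],[0,0,0],[0,0,0],[0,0,0],[0,0,0]])

```text
time_s: 18.8
position: [0.5779, 0.2319, 0.2064]
tool_rot: [0.001, 0.641, 0.767, 0.001]
force: [0.6, 0.5, -0.6]
opening: 0.278
grip_force: 27.0
```

servo_tool(hand=[0.1,0.1,0.1,0.1,0.1], delta_pos=[[-0.3,0.8,0],[-0.47,1.5,0],[-0.47,1.52,-0.4],[-0.47,1.52,-1.2],[-0.47,1.52,-2.0]], rot=[[0,0,0],[0,0,0],[0,0,0],[0,0,0],[0,0,0]])

```text
time_s: 19.42
position: [0.5503, 0.3225, 0.0848]
tool_rot: [0.0, 0.641, 0.768, 0.001]
force: [1.2, 0.3, -1.0]
opening: 0.278
grip_force: 27.0
```

servo_tool(hand=[0.1,0.1,0.1,0.1,0.1], delta_pos=[[0,0,-0.5],[0,0,-0.9],[0,0,-1.0],[0,0,-1.0],[0,0,-1.0]], rot=[[0,0,0],[0,0,0],[0,0,0],[0,0,0],[0,0,0]])

```text
time_s: 20.05
position: [0.5502, 0.3224, 0.0264]
tool_rot: [0.0, 0.641, 0.768, 0.001]
force: [0.4, 0.5, -0.6]
opening: 0.279
grip_force: 27.0
```

Run:
```python
from fit import *
units(.55,.322,.0185)
```

```text
t 20.05 pos [0.5502 0.3224 0.0264] ty_deg 10.29 tz [ 0.002  0.001 -1.   ] F [ 0.4  0.5 -0.6] op 0.279 gf 27.0 q [-0.16  0.76 -0.58  1.69  0.53  0.85 -0.8 ]
units [-0.004 -0.006 -0.131]
```

servo_tool(hand=[0.1,0.1,0.45,0.45,0.45], delta_pos=[[0,0,-0.07],[0,0,-0.13],[0,0,-0.13],[0,0,-0.13],[0,0,-0.13]], rot=[[0,0,0],[0,0,0],[0,0,0],[0,0,0],[0,0,0]])

```text
time_s: 20.68
position: [0.5496, 0.322, 0.0174]
tool_rot: [-0.0, 0.641, 0.768, 0.0]
force: [-0.0, -1.2, -0.8]
opening: 0.454
grip_force: 0.0
```

servo_tool(hand=[0.45,0.45,0.45,0.7,0.7], delta_pos=[[0,0,0.7],[0,0,1.5],[0,0,2.3],[-0.1,-0.6,3.1],[-0.2,-1.4,3.3]], rot=[[0,0,0],[0,0,0],[0,0,0],[0,0,0],[0,0,0]])

```text
time_s: 21.3
position: [0.5379, 0.2386, 0.2183]
tool_rot: [0.001, 0.64, 0.768, 0.002]
force: [1.1, -0.8, 0.5]
opening: 0.697
grip_force: 0.0
```

servo_tool(hand=[0.7,0.7,0.7,0.7,0.7], delta_pos=[[-0.1,-0.8,0],[-0.18,-1.6,0],[-0.18,-2.01,0],[-0.18,-2.01,0],[-0.18,-2.01,0]], rot=[[0,0,0],[0,0,0],[0,0,0],[0,0,0],[0,0,0]])

```text
time_s: 21.92
position: [0.5268, 0.1182, 0.2155]
tool_rot: [0.0, 0.641, 0.768, 0.0]
force: [-0.0, 0.7, 0.6]
opening: 0.699
grip_force: 0.0
```

Run:
```python
from fit import *
units(*w(-50,112),.0825)
ctrl.grab_frame("wrist");print(pp("jet1","wrist"))
```

```text
t 21.93 pos [0.5268 0.1182 0.2155] ty_deg 10.33 tz [ 0.  0. -1.] F [-0.   0.7  0.6] op 0.699 gf 0.0 q [ 0.31  0.36 -0.72  1.82  0.27  1.06 -0.33]
units [ 1.200e-02 -2.000e-03 -2.217e+00]
[(0.93, array([0.5294, 0.116 , 0.0699]))]
```

servo_tool(hand=[0.7,0.7,0.7,0.7,0.7], delta_pos=[[0.02,0,-0.8],[0.02,0,-1.6],[0.02,0,-2.1],[0.02,0,-2.22],[0.02,0,-2.22]], rot=[[0,0,0],[0,0,0],[0,0,0],[0,0,0],[0,0,0]])

```text
time_s: 22.65
position: [0.5282, 0.1181, 0.0826]
tool_rot: [-0.0, 0.641, 0.768, 0.0]
force: [0.7, -0.5, 0.8]
opening: 0.698
grip_force: 0.0
```

servo_tool(hand=[0.7,0.1,0.1,0.1,0.1], delta_pos=[[0,0,0],[0,0,0],[0,0,0],[0,0,0],[0,0,0]], rot=[[0,0,0],[0,0,0],[0,0,0],[0,0,0],[0,0,0]])

```text
time_s: 23.28
position: [0.5279, 0.1173, 0.0826]
tool_rot: [0.0, 0.641, 0.768, -0.0]
force: [-3.8, -1.9, 8.5]
opening: 0.275
grip_force: 29.2
```

servo_tool(hand=[0.1,0.1,0.1,0.1,0.1], delta_pos=[[0,0,0],[0,0,0.05],[0,0,0.1],[0,0,0.15],[0,0,0.25]], rot=[[0,0,0],[0,0,0],[0,0,0],[0,0,0],[0,0,0]])

```text
time_s: 23.9
position: [0.5284, 0.1175, 0.0976]
tool_rot: [0.0, 0.641, 0.768, 0.0]
force: [-0.5, -0.3, -0.8]
opening: 0.276
grip_force: 28.3
```

servo_tool(hand=[0.1,0.1,0.1,0.1,0.1], delta_pos=[[0,0,0.6],[0,0,1.3],[0,0,1.8],[-0.3,0.8,1.8],[-0.6,1.6,1.8]], rot=[[0,0,0],[0,0,0],[0,0,0],[0,0,0],[0,0,0]])

```text
time_s: 24.52
position: [0.4923, 0.2145, 0.2063]
tool_rot: [0.001, 0.641, 0.767, 0.001]
force: [-0.2, -0.4, -0.4]
opening: 0.282
grip_force: 28.4
```

servo_tool(hand=[0.1,0.1,0.1,0.1,0.1], delta_pos=[[-0.3,0.8,0],[-0.49,1.6,0],[-0.49,1.81,-0.4],[-0.49,1.81,-1.2],[-0.49,1.81,-2.0]], rot=[[0,0,0],[0,0,0],[0,0,0],[0,0,0],[0,0,0]])

```text
time_s: 25.15
position: [0.4632, 0.3226, 0.0846]
tool_rot: [0.0, 0.641, 0.768, 0.001]
force: [1.8, 0.3, -0.7]
opening: 0.278
grip_force: 28.4
```

servo_tool(hand=[0.1,0.1,0.1,0.1,0.1], delta_pos=[[0,0,-0.5],[0,0,-0.9],[0,0,-1.0],[0,0,-1.0],[0,0,-1.0]], rot=[[0,0,0],[0,0,0],[0,0,0],[0,0,0],[0,0,0]])

```text
time_s: 25.78
position: [0.4632, 0.3224, 0.0263]
tool_rot: [0.0, 0.641, 0.768, 0.001]
force: [0.0, 0.7, -0.1]
opening: 0.279
grip_force: 28.4
```

Run:
```python
from fit import *
units(.463,.322,.0185)
```

```text
t 25.77 pos [0.4632 0.3224 0.0263] ty_deg 10.29 tz [ 0.001  0.001 -1.   ] F [ 0.   0.7 -0.1] op 0.279 gf 28.4 q [-0.19  0.67 -0.62  1.89  0.55  0.76 -0.94]
units [-0.003 -0.007 -0.13 ]
```

servo_tool(hand=[0.1,0.1,0.45,0.45,0.45], delta_pos=[[0,0,-0.07],[0,0,-0.13],[0,0,-0.13],[0,0,-0.13],[0,0,-0.13]], rot=[[0,0,0],[0,0,0],[0,0,0],[0,0,0],[0,0,0]])

```text
time_s: 26.4
position: [0.4626, 0.322, 0.0174]
tool_rot: [0.0, 0.641, 0.768, 0.0]
force: [-0.8, -0.7, 0.6]
opening: 0.448
grip_force: 0.0
```

servo_tool(hand=[0.45,0.45,0.45,0.7,0.7], delta_pos=[[0,0,0.7],[0,0,1.5],[0,0,2.3],[0.1,-0.6,3.1],[0.3,-1.4,3.7]], rot=[[0,0,0],[0,0,0],[0,0,0],[0,0,0],[0,0,0]])

```text
time_s: 27.02
position: [0.4804, 0.2381, 0.2414]
tool_rot: [0.0, 0.64, 0.768, 0.001]
force: [2.0, 0.1, 0.4]
opening: 0.702
grip_force: 0.0
```

servo_tool(hand=[0.7,0.7,0.7,0.7,0.7], delta_pos=[[0.4,-0.9,0],[0.8,-1.8,0],[1.2,-2.7,0],[1.5,-3.6,0],[1.8,-4.5,0]], rot=[[0,0,0],[0,0,0],[0,0,0],[0,0,0],[0,0,0]])

```text
time_s: 27.65
position: [0.5889, -0.0339, 0.2396]
tool_rot: [0.0, 0.641, 0.768, 0.0]
force: [0.2, 1.0, 0.2]
opening: 0.702
grip_force: 0.0
```

servo_tool(hand=[0.7,0.7,0.7,0.7,0.7], delta_pos=[[0.2,-0.9,0],[0.38,-1.9,0],[0.38,-1.95,0],[0.38,-1.95,0],[0.38,-1.95,0]], rot=[[0,0,0],[0,0,0],[0,0,0],[0,0,0],[0,0,0]])

```text
time_s: 28.28
position: [0.6114, -0.1475, 0.2395]
tool_rot: [-0.0, 0.64, 0.768, 0.0]
force: [-0.5, 0.7, -0.5]
opening: 0.705
grip_force: 0.0
```

Run:
```python
from fit import *
units(*w(0,-88))
im,d=ctrl.grab_frame("wrist");print(pp("nut_top","wrist"));ci=ctrl.camera_info("wrist")
hsv=cv2.cvtColor(im,cv2.COLOR_BGR2HSV)
c=proj("wrist",[[*w(0,-88),.108]])[0];print(c)
m=(((hsv[...,0]<8)|(hsv[...,0]>172))&(hsv[...,1]>150)&(hsv[...,2]>90))
yy,xx=np.nonzero(m);k=np.hypot(xx-c[0],yy-c[1])<70;print(k.sum(),xx[k].mean(),yy[k].mean())
x0,y0=int(c[0])-90,int(c[1])-90;y0=max(y0,0);x0=max(x0,0)
cr=im[y0:y0+180,x0:x0+180];print(x0,y0);cv2.imwrite("pics/w5.png",cv2.resize(cr,None,fx=3,fy=3,interpolation=cv2.INTER_CUBIC))
ctrl.grab_frame("top");print(pp("jet1","top"))
```

```text
t 28.27 pos [ 0.6114 -0.1475  0.2395] ty_deg 10.41 tz [ 0.  0. -1.] F [-0.5  0.7 -0.5] op 0.705 gf 0.0 q [ 0.64  0.49 -0.63  1.58  0.3   1.18  0.13]
units [0.014 1.293 0.   ]
[(0.79, array([ 0.6119, -0.0726,  0.1078]))]
[287.41091917 109.65013341]
74 306.3243243243243 104.16216216216216
197 19
[(0.64, array([0.55  , 0.3239, 0.005 ])), (0.6, array([ 0.4757, -0.3834,  0.0025])), (0.53, array([0.5461, 0.4005, 0.0046])), (0.53, array([0.4643, 0.4005, 0.0049])), (0.53, array([0.4624, 0.3212, 0.0026]))]
```

View pics/w5.png

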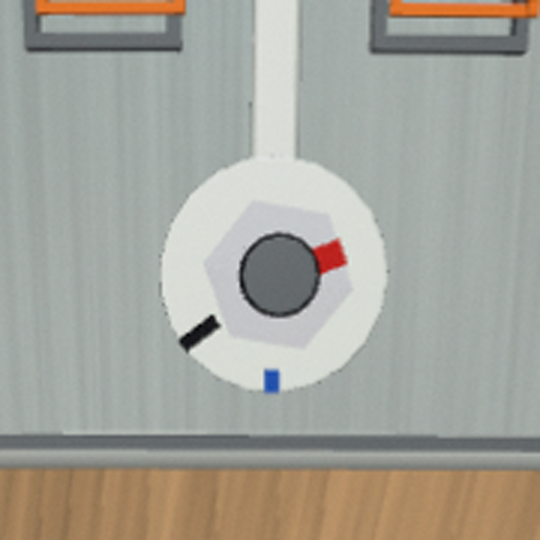

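The nut shows its centre at crop (279,275) and its stripe at (329,256), with the blue tick at (272,381) and the black tick at (199,333). Working out the angles.

Run:
```python
from fit import *
px=lambda a,b:(197+(a-1)/3,19+(b-1)/3)
n=unproj("wrist",px(279,275),.108);print("nut",n)
s=unproj("wrist",(306.3,104.2),.108);A=lambda v:np.degrees(np.arctan2(v[1],v[0]))
print("stripe",A((s-n)[:2]))
for nm,p in(("blue",(272,381)),("black",(199,333))):
    q=unproj("wrist",px(*p),.082);print(nm,A((q-n)[:2]),np.linalg.norm((q-n)[:2]), A(q[:2]-w(0,-88)))
q=unproj("wrist",px(273.5,272),.082);print("collar centre",q,w(0,-88))
units(n[0],n[1],.089)
```

```text
nut [ 0.61419759 -0.07057046  0.108     ]
stripe 29.963898117913924
blue -80.20500912302708 0.030780674209409595 -76.9709219477286
black -133.59364987559255 0.027897794518404444 -129.64034866786156
collar centre [ 0.61374307 -0.06936593  0.082     ] [ 0.61225903 -0.06989558]
t 28.48 pos [ 0.6114 -0.1482  0.2395] ty_deg 10.36 tz [ 0. -0. -1.] F [ 0.8 -0.6  0.5] op 0.7 gf 0.0 q [ 0.64  0.49 -0.63  1.58  0.3   1.18  0.13]
units [ 0.046  1.294 -2.509]
```

servo_tool(hand=[0.7,0.7,0.7,0.7,0.7], delta_pos=[[0.03,0.5,0],[0.03,1.0,0],[0.03,1.3,-0.3],[0.03,1.3,-0.9],[0.03,1.3,-1.5]], rot=[[0,0,0.8],[0,0,1.6],[0,0,2.46],[0,0,2.46],[0,0,2.46]], force=40)

```text
time_s: 29.1
position: [0.6132, -0.0705, 0.1486]
tool_rot: [0.0, 0.5, 0.866, 0.0]
force: [1.2, 0.1, -0.3]
opening: 0.703
grip_force: 0.0
```

servo_tool(hand=[0.7,0.7,0.7,0.7,0.7], delta_pos=[[0,0,-0.3],[0,0,-0.7],[0,0,-1.0],[0,0,-1.0],[0,0,-1.0]], rot=[[0,0,0],[0,0,0],[0,0,0],[0,0,0],[0,0,0]])

```text
time_s: 29.72
position: [0.6137, -0.0709, 0.0903]
tool_rot: [0.0, 0.5, 0.866, 0.0]
force: [-0.0, -0.3, -0.5]
opening: 0.699
grip_force: 0.0
```

servo_tool(hand=[0.2,0.2,0.2,0.2,0.2], delta_pos=[[0,0,0],[0,0,0],[0,0,0],[0,0,0],[0,0,0]], rot=[[0,0,0],[0,0,0],[0,0,0],[0,0,0],[0,0,0]])

```text
time_s: 30.35
position: [0.613, -0.0715, 0.0903]
tool_rot: [0.0, 0.5, 0.866, -0.001]
force: [-8.3, -2.2, 12.0]
opening: 0.406
grip_force: 39.4
```

Run:
```python
from fit import *
units(.6133,-.07,.089);print(ctrl.sense()["ft_torque"])
```

```text
t 30.35 pos [ 0.613  -0.0715  0.0903] ty_deg 29.96 tz [-0.    -0.001 -1.   ] F [-8.3 -2.2 12. ] op 0.406 gf 39.4 q [ 0.53  0.65 -0.64  1.73  0.47  0.92  0.22]
units [ 0.005  0.025 -0.022]
[-0.46053485  1.6355938   0.18457758]
```

servo_tool(hand=[0.2,0.2,0.2,0.2,0.2], delta_pos=[[0,0,0],[0,0,0],[0,0,0],[0,0,0],[0,0,0]], rot=[[0,0,-1],[0,0,-2],[0,0,-3],[0,0,-4],[0,0,-5]])

```text
time_s: 30.98
position: [0.6121, -0.0717, 0.0903]
tool_rot: [-0.0, 0.768, 0.641, -0.001]
force: [-15.4, -3.4, 17.1]
opening: 0.412
grip_force: 40.2
```

servo_tool(hand=[0.2,0.2,0.2,0.2,0.2], delta_pos=[[0,0,0],[0,0,0],[0,0,0],[0,0,0],[0,0,0]], rot=[[0,0,-1],[0,0,-2],[0,0,-3],[0,0,-4],[0,0,-5]])

```text
time_s: 31.6
position: [0.6114, -0.0712, 0.0902]
tool_rot: [-0.0, 0.941, 0.34, -0.002]
force: [-21.4, -0.0, 22.9]
opening: 0.41
grip_force: 40.7
```

Run:
```python
from fit import *
s,M=st();print(s["ft_torque"])
```

```text
t 31.6 pos [ 0.6114 -0.0712  0.0902] ty_deg -50.29 tz [-0.004 -0.001 -1.   ] F [-21.4  -0.   22.9] op 0.41 gf 40.7 q [ 0.3   0.58 -0.31  1.74  0.23  0.86 -0.99]
[-0.11919018  4.71680268  0.26911078]
```

servo_tool(hand=[0.2,0.2,0.2,0.2,0.2], delta_pos=[[-0.03,0,0.01],[-0.04,0,0.02],[-0.04,0,0.02],[-0.04,0,0.02],[-0.04,0,0.02]], rot=[[0,0,0],[0,0,-0.9],[0,0,-1.8],[0,0,-2.7],[0,0,-3.5]])

```text
time_s: 32.22
position: [0.6108, -0.0707, 0.0905]
tool_rot: [-0.0, 0.995, 0.103, 0.0]
force: [1.2, 1.5, -6.2]
opening: 0.41
grip_force: 42.6
```

Run:
```python
from fit import *
s,M=st();print(s["ft_torque"])
```

```text
t 32.23 pos [ 0.6108 -0.0707  0.0905] ty_deg -78.2 tz [ 0.  0. -1.] F [ 1.2  1.5 -6.2] op 0.41 gf 42.6 q [ 0.22  0.57 -0.2   1.74  0.14  0.84 -1.41]
[ 0.10356128 -0.30837486  0.23945928]
```

servo_tool(hand=[0.2,0.2,0.2], delta_pos=[[0,0,0],[0,0,0],[0,0,0]], rot=[[0,0,-0.18],[0,0,-0.18],[0,0,-0.18]])

```text
time_s: 32.6
position: [0.6108, -0.0707, 0.0905]
tool_rot: [-0.0, 0.996, 0.093, -0.0]
force: [1.6, 3.5, -6.4]
opening: 0.408
grip_force: 42.5
```

Run:
```python
from fit import *
s,M=st();print(s["ft_torque"])
```

```text
t 32.6 pos [ 0.6108 -0.0707  0.0905] ty_deg -79.37 tz [-0.     0.001 -1.   ] F [ 1.6  3.5 -6.4] op 0.408 gf 42.5 q [ 0.21  0.57 -0.2   1.74  0.14  0.84 -1.43]
[ 0.58164954 -0.35846308 -0.10769441]
```

servo_tool(hand=[0.7,0.7,0.7,0.7,0.7], delta_pos=[[0,0,0],[0,0,0],[0,0,0.5],[0,0,1.3],[-0.5,-0.1,2.1]], rot=[[0,0,0],[0,0,0],[0,0,0],[0,0,0],[0,0,0]])

```text
time_s: 33.22
position: [0.5813, -0.0767, 0.218]
tool_rot: [-0.0, 0.996, 0.092, 0.0]
force: [-0.5, -0.4, 1.1]
opening: 0.699
grip_force: 0.0
```

servo_tool(hand=[0.7,0.7,0.7], delta_pos=[[-0.8,-0.15,0.4],[-0.8,-0.15,0.4],[-0.8,-0.15,0.4]], rot=[[0,0,0],[0,0,0],[0,0,0]])

```text
time_s: 33.6
position: [0.533, -0.0861, 0.2408]
tool_rot: [0.0, 0.996, 0.092, 0.0]
force: [0.9, 0.3, -0.6]
opening: 0.7
grip_force: 0.0
```

```bash
cat > nut.py <<'E'
from fit import *
import sys
im,d=ctrl.grab_frame("wrist");ci=ctrl.camera_info("wrist");print(pp("nut_top","wrist"))
hsv=cv2.cvtColor(im,cv2.COLOR_BGR2HSV);c=proj("wrist",[[*w(0,-88),.095]],ci)[0]
yy,xx=np.mgrid[0:420,0:560];near=np.hypot(xx-c[0],yy-c[1])<60
H,S,V=[hsv[...,i].astype(int) for i in range(3)]
col=im.astype(int).max(2)<50
for nm,m,z in(("red",((H<8)|(H>172))&(S>150)&(V>90),.108),("blue",(H>105)&(H<125)&(S>120),.082)):
    k=m&near
    if k.sum()>4:
        P=unproj("wrist",(xx[k].mean(),yy[k].mean()),z,ci=ci);v=P[:2]-w(0,-88);print(nm,k.sum(),P.round(4),"ang",np.degrees(np.arctan2(v[1],v[0])).round(1))
x0,y0=max(int(c[0])-90,0),max(int(c[1])-90,0);print("crop0",x0,y0)
cv2.imwrite(sys.argv[1],cv2.resize(im[y0:y0+180,x0:x0+180],None,fx=3,fy=3,interpolation=cv2.INTER_CUBIC))
E
python3 nut.py pics/w6.png
```

```text
[(0.83, array([ 0.6121, -0.0707,  0.108 ]))]
red 74 [ 0.6165 -0.084   0.108 ] ang -73.3
blue 38 [ 0.619  -0.0997  0.082 ] ang -77.2
crop0 180 16
```

View pics/w6.png

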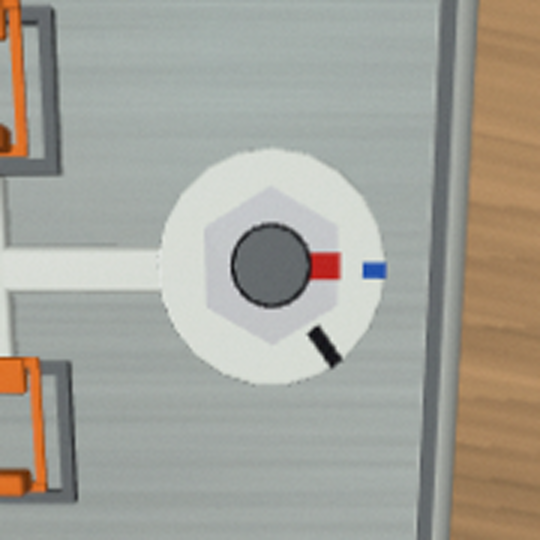

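The stripe (crop 325,266) lines up with the blue tick (374,270), so the nut is hand-tight to within about 1.5°. Next is the spanner.

servo_tool(hand=[0.7,0.7,0.7,0.7,0.7], delta_pos=[[-0.3,-0.9,0.1],[-0.6,-1.8,0.2],[-0.9,-2.7,0.2],[-1.2,-3.6,0.2],[-1.5,-4.5,0.2]], rot=[[0,0,0.7],[0,0,1.4],[0,0,2.1],[0,0,2.8],[0,0,3.5]])

```text
time_s: 34.33
position: [0.4425, -0.3576, 0.2517]
tool_rot: [-0.001, 0.943, 0.332, -0.0]
force: [0.8, -0.0, -0.1]
opening: 0.695
grip_force: 0.0
```

servo_tool(hand=[0.7,0.7,0.7,0.7], delta_pos=[[-0.4,-0.9,0],[-0.42,-1.2,0],[-0.42,-1.2,0],[-0.42,-1.2,0]], rot=[[0,0,0],[0,0,0],[0,0,0],[0,0,0]])

```text
time_s: 34.83
position: [0.4187, -0.4266, 0.252]
tool_rot: [-0.001, 0.944, 0.331, 0.0]
force: [-0.5, 0.4, 0.4]
opening: 0.7
grip_force: 0.0
```

```bash
cat > span.py <<'E'
from fit import *
import sys
st();im,d=ctrl.grab_frame("wrist");ci=ctrl.camera_info("wrist")
print(pp("spanner","wrist")[:3],pp("spanner_jaw","wrist")[:3])
yy,xx=np.mgrid[0:420,0:560]
sp=ctrl.silhouettes("spanner","wrist")
for r in sp[:2]:
    k=r["region"];m=k&(im.max(2)<70)
    if m.sum()<50: continue
    P=np.array([unproj("wrist",(x,y),.017,ci=ci)[:2] for x,y in zip(xx[m],yy[m])])
    (cx,cy),(a,b),ang=cv2.minAreaRect(np.float32(P*1000));print("dark",r["p"],m.sum(),"c",cx,cy,"size",a,b,"ang",ang)
    v=np.linalg.svd(P-P.mean(0),full_matrices=False)[2][0];print("mean",P.mean(0).round(4),"dir",np.degrees(np.arctan2(v[1],v[0])).round(1))
cv2.imwrite(sys.argv[1],im)
E
python3 span.py pics/w7.png
```

```text
t 34.83 pos [ 0.4187 -0.4266  0.252 ] ty_deg -51.35 tz [-0.     0.001 -1.   ] F [-0.5  0.4  0.4] op 0.7 gf 0.0 q [ 0.81  0.35 -0.09  1.66  0.03  1.13 -0.18]
[(0.69, array([ 0.4787, -0.3787,  0.0062])), (0.61, array([ 0.2329, -0.3025, -0.0008]))] [(0.63, array([ 0.3597, -0.5466,  0.0081])), (0.6, array([ 0.159 , -0.3696,  0.0043]))]
dark 0.96 2051 c 478.2131042480469 -380.38507080078125 size 146.88848876953125 17.605323791503906 ang 37.34628677368164
mean [ 0.4812 -0.3779] dir -142.7
dark 0.88 397 c 234.94729614257812 -333.8836669921875 size 182.62283325195312 55.372779846191406 ang 29.967844009399414
mean [ 0.2325 -0.324 ] dir -140.9
```

View pics/w7.png

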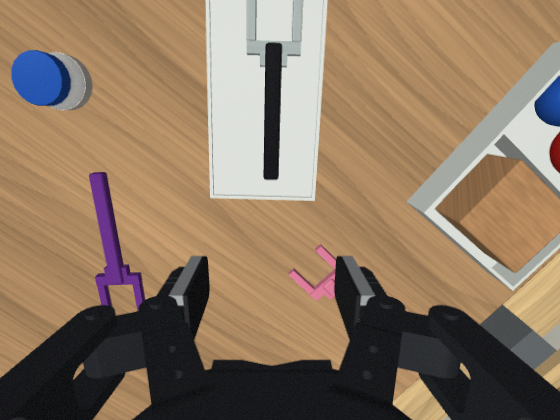

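The spanner is undisturbed: its handle runs from (272,44) to (271,178) on the tray. It's centred at (0.478, -0.380) and points at 37.4°.

servo_tool(hand=[0.5,0.5,0.5,0.5,0.5], delta_pos=[[0.6,0.45,-0.4],[0.99,0.77,-1.0],[0.99,0.77,-1.8],[0.99,0.77,-2.6],[0.99,0.77,-3.3]], rot=[[0,0,-0.16],[0,0,-0.16],[0,0,-0.16],[0,0,-0.16],[0,0,-0.16]], force=60)

```text
time_s: 35.65
position: [0.4771, -0.3811, 0.0531]
tool_rot: [-0.0, 0.947, 0.32, -0.0]
force: [0.8, -0.9, -0.1]
opening: 0.501
grip_force: 0.0
```

servo_tool(hand=[0.5,0.5,0.5,0.5], delta_pos=[[0,0,-0.4],[0,0,-0.6],[0,0,-0.65],[0,0,-0.65]], rot=[[0,0,0],[0,0,0],[0,0,0],[0,0,0]])

```text
time_s: 36.15
position: [0.4774, -0.382, 0.0164]
tool_rot: [0.0, 0.948, 0.319, 0.0]
force: [0.9, -0.4, 0.7]
opening: 0.499
grip_force: 0.0
```

Run:
```python
from fit import *
units(.4782,-.3802,.009)
```

```text
t 36.15 pos [ 0.4774 -0.382   0.0164] ty_deg -52.74 tz [ 0.001 -0.001 -1.   ] F [ 0.9 -0.4  0.7] op 0.499 gf 0.0 q [ 0.69  0.66 -0.09  1.78  0.09  0.7  -0.37]
units [ 0.013  0.031 -0.123]
```

servo_tool(hand=[0.5,0.5,0.1,0.1,0.1], delta_pos=[[0.01,0.03,-0.1],[0.01,0.03,-0.14],[0.01,0.03,-0.14],[0.01,0.03,-0.14],[0.01,0.03,-0.14]], rot=[[0,0,0],[0,0,0],[0,0,0],[0,0,0],[0,0,0]])

```text
time_s: 36.78
position: [0.4777, -0.3801, 0.0074]
tool_rot: [0.0, 0.948, 0.319, 0.0]
force: [-1.1, 0.6, 5.3]
opening: 0.189
grip_force: 59.2
```

servo_tool(hand=[0.1,0.1,0.1], delta_pos=[[0,0,0],[0,0,0],[0,0,0]], rot=[[0,0,0],[0,0,0],[0,0,0]])

```text
time_s: 37.15
position: [0.4777, -0.3801, 0.0074]
tool_rot: [0.0, 0.948, 0.319, 0.0]
force: [-1.7, 1.2, 5.8]
opening: 0.187
grip_force: 59.3
```

Run:
```python
from fit import *
st()
```

```text
t 37.15 pos [ 0.4777 -0.3801  0.0074] ty_deg -52.75 tz [ 0. -0. -1.] F [-1.7  1.2  5.8] op 0.187 gf 59.3 q [ 0.69  0.68 -0.09  1.78  0.09  0.68 -0.37]
```

servo_tool(hand=[0.1,0.1,0.1,0.1,0.1], delta_pos=[[0,0,0.3],[0,0,0.9],[0,0,1.6],[0,0,2.3],[0,0,2.8]], rot=[[0,0,0],[0,0,0],[0,0,0],[0,0,0],[0,0,0]])

```text
time_s: 37.78
position: [0.4778, -0.3802, 0.1783]
tool_rot: [0.001, 0.948, 0.319, 0.001]
force: [0.3, 0.1, -1.6]
opening: 0.186
grip_force: 58.8
```

servo_tool(hand=[0.1,0.1,0.1,0.1,0.1], delta_pos=[[0.3,0.6,0],[0.7,1.3,0],[1.0,2.0,0],[1.33,2.57,0],[1.33,2.57,0]], rot=[[0,0,1],[0,0,2],[0,0,3],[0,0,4],[0,0,4.17]])

```text
time_s: 38.4
position: [0.5588, -0.2226, 0.1762]
tool_rot: [0.0, 0.814, 0.581, 0.001]
force: [0.0, 0.0, 0.2]
opening: 0.191
grip_force: 58.8
```

servo_tool(hand=[0.1,0.1,0.1,0.1], delta_pos=[[0,0,-0.5],[0,0,-1.0],[0,0,-1.3],[0,0,-1.3]], rot=[[0,0,0],[0,0,0],[0,0,0],[0,0,0]])

```text
time_s: 38.9
position: [0.5568, -0.2261, 0.0966]
tool_rot: [-0.001, 0.816, 0.578, -0.001]
force: [-0.7, 0.4, -0.7]
opening: 0.192
grip_force: 58.8
```

Run:
```python
from fit import *
units(.5576,-.2261,.0965)
im,d=ctrl.grab_frame("wrist");ci=ctrl.camera_info("wrist")
s,M=st();p=s["position"];a=M[:,1];dr=np.array([-a[1],a[0]]) # ty+90
print("dir",np.degrees(np.arctan2(dr[1],dr[0])))
n=np.array([.6124,-.0705])
def dot(P,c):
    u=proj("wrist",[P],ci)[0];cv2.circle(im,(int(u[0]),int(u[1])),3,c,-1);return u.round(0)
z=p[2]-.0044+.01
print("jaw",dot([*(p[:2]+.1*dr),z],(255,0,255)),"tips",[dot([*(p[:2]+.118*dr+k*.0245*a[:2]),z],(0,0,255)) for k in(-1,1)])
print("nut",dot([*n,.108],(0,255,0)))
print(pp("nut_top","wrist")[:2],pp("spanner_jaw","wrist")[:2])
cv2.imwrite("pics/w8.png",im)
```

```text
t 38.9 pos [ 0.5568 -0.2261  0.0966] ty_deg -19.43 tz [-0.002  0.    -1.   ] F [-0.7  0.4 -0.7] op 0.192 gf 58.8 q [ 0.53  0.55 -0.26  1.77  0.18  0.85 -0.15]
units [ 0.014 -0.    -0.002]
t 38.95 pos [ 0.5574 -0.2262  0.0976] ty_deg -19.42 tz [-0. -0. -1.] F [ 0.3  1.2 -0.6] op 0.189 gf 58.8 q [ 0.53  0.54 -0.26  1.77  0.18  0.85 -0.15]
dir 70.58031290860389
jaw [267.  43.] tips [array([202.,  -9.]), array([332.,  -9.])]
nut [ 267. -172.]
[] []
```

View pics/w8.png

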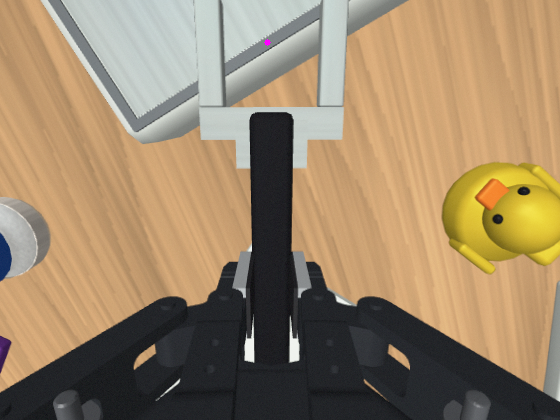

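The spanner is held square, with its mouth centred at about (271,40) in line with the handle. Sliding it onto the nut slowly.

servo_tool(hand=[0.1,0.1,0.1,0.1,0.1], delta_pos=[[0.05,0.15,0],[0.1,0.3,0],[0.15,0.43,0],[0.2,0.57,0],[0.2,0.57,0]], rot=[[0,0,0],[0,0,0],[0,0,0],[0,0,0],[0,0,0]])

```text
time_s: 39.67
position: [0.5697, -0.1906, 0.0971]
tool_rot: [-0.0, 0.816, 0.578, 0.0]
force: [0.5, 0.1, -0.6]
opening: 0.189
grip_force: 58.8
```

servo_tool(hand=[0.1,0.1,0.1,0.1,0.1], delta_pos=[[0.03,0.1,0],[0.07,0.2,0],[0.1,0.28,0],[0.13,0.36,0],[0.13,0.36,0]], rot=[[0,0,0],[0,0,0],[0,0,0],[0,0,0],[0,0,0]])

```text
time_s: 40.3
position: [0.5773, -0.1695, 0.0972]
tool_rot: [-0.0, 0.816, 0.578, 0.0]
force: [0.0, -0.4, -2.0]
opening: 0.191
grip_force: 58.8
```

Run:
```python
from fit import *
units(.5792,-.1648,.0975)
```

```text
t 40.3 pos [ 0.5773 -0.1695  0.0972] ty_deg -19.35 tz [-0.  0. -1.] F [ 0.  -0.4 -2. ] op 0.191 gf 58.8 q [ 0.44  0.55 -0.27  1.77  0.18  0.85 -0.25]
units [0.031 0.079 0.006]
```

servo_tool(hand=[0.1,0.1,0.1], delta_pos=[[0.015,0.04,0],[0.03,0.08,0],[0.03,0.08,0]], rot=[[0,0,0],[0,0,0],[0,0,0]])

```text
time_s: 40.67
position: [0.579, -0.165, 0.0971]
tool_rot: [-0.0, 0.816, 0.578, 0.0]
force: [0.0, -0.0, -1.9]
opening: 0.184
grip_force: 58.8
```

```bash
cat > arc.py <<'E'
from fit import *
import sys
n=np.array([.6124,-.0705])
s,M=st();print(s["ft_torque"].round(2));a=M[:,1];d0=np.arctan2(a[0],-a[1])
L=np.array([np.cos(d0),np.sin(d0)]);print("d0",np.degrees(d0),"jaw",s["position"][:2]+.1*L,"off nut",(s["position"][:2]+.1*L-n)*1000)
st0=float(sys.argv[1])
for i in range(1,6):
    d=d0-np.radians(st0*i);v=(-.1*np.array([np.cos(d),np.sin(d)])+.1*L)/.06;print(v.round(3),round(-st0*i/8,3))
E
python3 arc.py 6
```

```text
t 40.67 pos [ 0.579  -0.165   0.0971] ty_deg -19.38 tz [-0.  0. -1.] F [ 0.  -0.  -1.9] op 0.184 gf 58.8 q [ 0.43  0.55 -0.27  1.77  0.19  0.85 -0.26]
[-0.06 -0.01  0.02]
d0 70.62498369047493 jaw [ 0.61222361 -0.07067579] off nut [-0.17638833 -0.17578716]
[-0.161  0.066] -0.75
[-0.315  0.149] -1.5
[-0.459  0.248] -2.25
[-0.592  0.361] -3.0
[-0.712  0.487] -3.75
```

servo_tool(hand=[0.1,0.1,0.1,0.1,0.1], delta_pos=[[-0.161,0.066,0],[-0.315,0.149,0],[-0.459,0.248,0],[-0.592,0.361,0],[-0.712,0.487,0]], rot=[[0,0,-0.75],[0,0,-1.5],[0,0,-2.25],[0,0,-3],[0,0,-3.75]])

```text
time_s: 41.3
position: [0.5358, -0.1361, 0.0971]
tool_rot: [0.0, 0.938, 0.345, -0.0]
force: [0.5, 0.6, -1.0]
opening: 0.188
grip_force: 58.8
```

```bash
python3 arc.py 5
```

```text
t 41.3 pos [ 0.5358 -0.1361  0.0971] ty_deg -49.59 tz [-0. -0. -1.] F [ 0.5  0.6 -1. ] op 0.188 gf 58.8 q [ 0.32  0.46 -0.16  1.9   0.1   0.79 -0.76]
[-0.01 -0.08  0.18]
d0 40.409059524396106 jaw [ 0.61197848 -0.07122816] off nut [-0.42151923 -0.72816213]
[-0.089  0.115] -0.625
[-0.168  0.237] -1.25
[-0.236  0.365] -1.875
[-0.293  0.499] -2.5
[-0.338  0.638] -3.125
```

servo_tool(hand=[0.1,0.1,0.1,0.1,0.1], delta_pos=[[-0.089,0.115,0],[-0.168,0.237,0],[-0.236,0.365,0],[-0.293,0.499,0],[-0.293,0.499,0]], rot=[[0,0,-0.625],[0,0,-1.25],[0,0,-1.875],[0,0,-2.5],[0,0,-2.5]])

```text
time_s: 41.92
position: [0.5182, -0.1059, 0.0971]
tool_rot: [-0.0, 0.984, 0.179, -0.0]
force: [-2.9, -0.7, -0.6]
opening: 0.191
grip_force: 58.8
```

```bash
python3 arc.py 2; python3 nut.py pics/w9.png
```

```text
t 41.92 pos [ 0.5182 -0.1059  0.0971] ty_deg -69.33 tz [-0.001 -0.    -1.   ] F [-2.9 -0.7 -0.6] op 0.191 gf 58.8 q [ 0.21  0.42 -0.09  1.96  0.05  0.76 -1.11]
[-0.14  0.54  0.03]
d0 20.669832216098893 jaw [ 0.6117781  -0.07055938] off nut [-0.62189512 -0.05937686]
[-0.02   0.055] -0.25
[-0.037  0.11 ] -0.5
[-0.053  0.166] -0.75
[-0.067  0.223] -1.0
[-0.078  0.28 ] -1.25
[]
red 428 [ 0.6076 -0.0833  0.108 ] ang -109.1
crop0 178 0
```

View pics/w9.png

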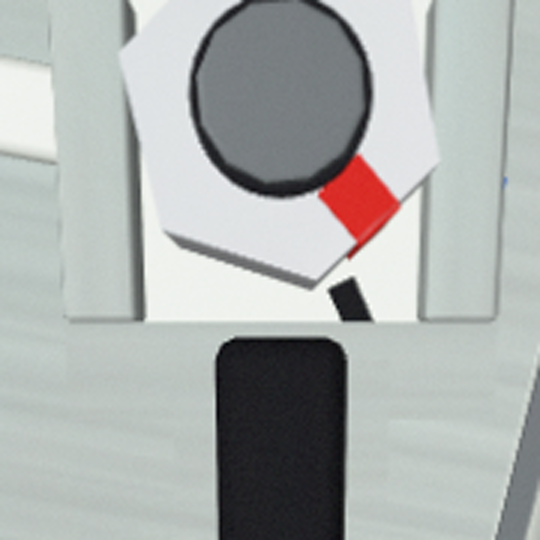

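The nut follows with a lag of about 8°, and the red stripe is roughly 11° short of the black tick. Continuing.

servo_tool(hand=[0.1,0.1,0.1,0.1,0.1], delta_pos=[[-0.02,0.055,0],[-0.037,0.11,0],[-0.053,0.166,0],[-0.067,0.223,0],[-0.067,0.223,0]], rot=[[0,0,-0.25],[0,0,-0.5],[0,0,-0.75],[0,0,-1.0],[0,0,-1.0]])

```text
time_s: 42.65
position: [0.5145, -0.0924, 0.0971]
tool_rot: [-0.0, 0.994, 0.11, -0.0]
force: [-4.6, -1.7, -0.2]
opening: 0.187
grip_force: 58.8
```

```bash
python3 arc.py 1
```

```text
t 42.65 pos [ 0.5145 -0.0924  0.0971] ty_deg -77.41 tz [-0.  0. -1.] F [-4.6 -1.7 -0.2] op 0.187 gf 58.8 q [ 0.17  0.41 -0.06  1.98  0.03  0.75 -1.26]
[-0.18  1.    0.08]
d0 12.594416859180853 jaw [ 0.61210368 -0.07058204] off nut [-0.29632426 -0.08203776]
[-0.006  0.028] -0.125
[-0.012  0.057] -0.25
[-0.017  0.086] -0.375
[-0.021  0.114] -0.5
[-0.025  0.143] -0.625
```

servo_tool(hand=[0.1,0.1,0.1,0.1], delta_pos=[[-0.006,0.028,0],[-0.012,0.057,0],[-0.017,0.086,0],[-0.017,0.086,0]], rot=[[0,0,-0.125],[0,0,-0.25],[0,0,-0.375],[0,0,-0.375]])

```text
time_s: 43.15
position: [0.5135, -0.0874, 0.0971]
tool_rot: [-0.0, 0.996, 0.084, -0.0]
force: [-4.3, -0.8, -0.7]
opening: 0.189
grip_force: 58.8
```

```bash
python3 arc.py 1
```

```text
t 43.15 pos [ 0.5135 -0.0874  0.0971] ty_deg -80.4 tz [-0.  0. -1.] F [-4.3 -0.8 -0.7] op 0.189 gf 58.8 q [ 0.15  0.41 -0.05  1.98  0.03  0.75 -1.32]
[-0.25  1.06  0.14]
d0 9.602099976550445 jaw [ 0.61214188 -0.07069586] off nut [-0.25812424 -0.19585983]
[-0.005  0.029] -0.125
[-0.009  0.058] -0.25
[-0.012  0.086] -0.375
[-0.015  0.115] -0.5
[-0.018  0.144] -0.625
```

servo_tool(hand=[0.1,0.1,0.1,0.1], delta_pos=[[-0.005,0.029,0],[-0.009,0.058,0],[-0.012,0.086,0],[-0.012,0.086,0]], rot=[[0,0,-0.125],[0,0,-0.25],[0,0,-0.375],[0,0,-0.375]])

```text
time_s: 43.65
position: [0.5128, -0.0821, 0.0971]
tool_rot: [-0.0, 0.998, 0.057, -0.0]
force: [-5.4, -1.0, -0.9]
opening: 0.189
grip_force: 58.8
```

```bash
python3 arc.py 1; python3 nut.py pics/w10.png
```

```text
t 43.65 pos [ 0.5128 -0.0821  0.0971] ty_deg -83.43 tz [-0.  0. -1.] F [-5.4 -1.  -0.9] op 0.189 gf 58.8 q [ 0.13  0.41 -0.04  1.99  0.02  0.75 -1.38]
[-0.16  1.15  0.11]
d0 6.569156400275448 jaw [ 0.61216182 -0.07069071] off nut [-0.23818153 -0.19071252]
[-0.003  0.029] -0.125
[-0.006  0.058] -0.25
[-0.008  0.087] -0.375
[-0.009  0.116] -0.5
[-0.01   0.145] -0.625
[]
red 429 [ 0.6045 -0.0813  0.108 ] ang -124.2
crop0 179 0
```

View pics/w10.png

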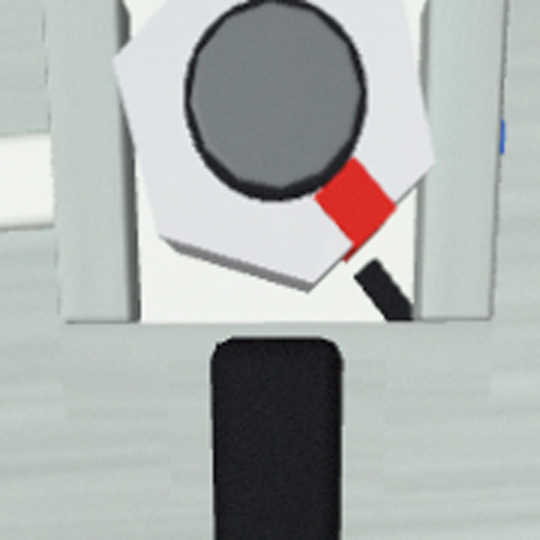

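servo_tool(hand=[0.1,0.1,0.1,0.1], delta_pos=[[-0.003,0.029,0],[-0.006,0.058,0],[-0.008,0.087,0],[-0.008,0.087,0]], rot=[[0,0,-0.125],[0,0,-0.25],[0,0,-0.375],[0,0,-0.375]])

```text
time_s: 44.25
position: [0.5123, -0.0769, 0.0971]
tool_rot: [-0.0, 1.0, 0.031, -0.0]
force: [-4.3, -0.2, -0.0]
opening: 0.19
grip_force: 58.8
```

```bash
python3 arc.py 1
```

```text
t 44.25 pos [ 0.5123 -0.0769  0.0971] ty_deg -86.43 tz [-0.  0. -1.] F [-4.3 -0.2 -0. ] op 0.19 gf 58.8 q [ 0.11  0.41 -0.03  1.99  0.02  0.75 -1.43]
[-0.13  1.09  0.15]
d0 3.570132339043635 jaw [ 0.61213557 -0.07067414] off nut [-0.26443067 -0.17414453]
[-0.002  0.029] -0.125
[-0.003  0.058] -0.25
[-0.003  0.087] -0.375
[-0.003  0.116] -0.5
[-0.003  0.145] -0.625
```

servo_tool(hand=[0.1,0.1,0.1,0.1], delta_pos=[[-0.002,0.029,0],[-0.003,0.058,0],[-0.003,0.087,0],[-0.003,0.087,0]], rot=[[0,0,-0.125],[0,0,-0.25],[0,0,-0.375],[0,0,-0.375]])

```text
time_s: 44.75
position: [0.5125, -0.0718, 0.0972]
tool_rot: [0.0, 1.0, 0.005, 0.0]
force: [-1.2, -2.8, -2.1]
opening: 0.184
grip_force: 58.8
```

```bash
python3 arc.py 1;python3 nut.py pics/w11.png
```

```text
t 44.75 pos [ 0.5125 -0.0718  0.0972] ty_deg -89.4 tz [ 0.001 -0.    -1.   ] F [-1.2 -2.8 -2.1] op 0.184 gf 58.8 q [ 0.09  0.41 -0.02  1.99  0.01  0.75 -1.49]
[-0.38  0.45  0.15]
d0 0.5984475807011047 jaw [ 0.61253461 -0.07076965] off nut [ 0.13461485 -0.26965108]
[-0.     0.029] -0.125
[0.    0.058] -0.25
[0.001 0.087] -0.375
[0.003 0.116] -0.5
[0.005 0.145] -0.625
[]
red 416 [ 0.6038 -0.0806  0.108 ] ang -128.3
crop0 179 0
```

View pics/w11.png

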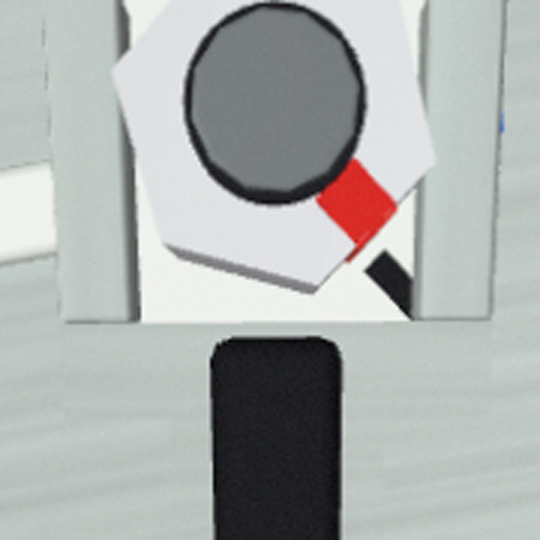

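servo_tool(hand=[0.1,0.1,0.1,0.1], delta_pos=[[0,0.029,0],[0,0.058,0],[0,0.058,0],[0,0.058,0]], rot=[[0,0,-0.125],[0,0,-0.25],[0,0,-0.25],[0,0,-0.25]])

```text
time_s: 45.35
position: [0.5129, -0.0685, 0.0974]
tool_rot: [0.0, 1.0, -0.012, 0.001]
force: [2.7, -3.6, -2.0]
opening: 0.188
grip_force: 58.8
```

```bash
python3 arc.py 1
```

```text
t 45.35 pos [ 0.5129 -0.0685  0.0974] ty_deg -91.43 tz [ 0.001 -0.    -1.   ] F [ 2.7 -3.6 -2. ] op 0.188 gf 58.8 q [ 0.08  0.4  -0.01  1.99  0.01  0.74 -1.53]
[-0.84 -0.54  0.19]
d0 -1.4268950485900136 jaw [ 0.6128984  -0.07099698] off nut [ 0.49840212 -0.49698014]
[0.001 0.029] -0.125
[0.002 0.058] -0.25
[0.004 0.087] -0.375
[0.007 0.116] -0.5
[0.01  0.145] -0.625
```

The moment about the nut rose to about 0.55 N m and the nut stopped following the spanner, so it's at its stop. Backing off to mid-play and sliding out.

servo_tool(hand=[0.1,0.1,0.1,0.1], delta_pos=[[0,-0.08,0],[0,-0.15,0],[0,-0.225,0],[0,-0.225,0]], rot=[[0,0,0.35],[0,0,0.7],[0,0,1],[0,0,1]])

```text
time_s: 45.85
position: [0.5123, -0.0818, 0.0972]
tool_rot: [-0.0, 0.998, 0.057, 0.0]
force: [-0.2, -1.6, -0.9]
opening: 0.191
grip_force: 58.9
```

```bash
python3 arc.py 1|head -3
```

```text
t 45.85 pos [ 0.5123 -0.0818  0.0972] ty_deg -83.45 tz [ 0.  0. -1.] F [-0.2 -1.6 -0.9] op 0.191 gf 58.9 q [ 0.13  0.41 -0.04  1.99  0.02  0.75 -1.38]
[-0.26  0.08 -0.03]
d0 6.549114898974079 jaw [ 0.61166414 -0.07042762] off nut [-0.73585527  0.07238299]
```

servo_tool(hand=[0.1,0.1,0.1,0.1,0.1], delta_pos=[[-0.1,-0.04,0],[-0.25,-0.06,0],[-0.4,-0.08,0],[-0.55,-0.1,0],[-0.7,-0.12,0]], rot=[[0,0,0.12],[0,0,0.12],[0,0,0.12],[0,0,0.12],[0,0,0.12]])

```text
time_s: 46.48
position: [0.4695, -0.0891, 0.0971]
tool_rot: [-0.0, 0.998, 0.066, -0.0]
force: [0.0, -0.4, -1.0]
opening: 0.19
grip_force: 58.9
```

servo_tool(hand=[0.1,0.1,0.1,0.1,0.1], delta_pos=[[-0.3,-0.04,0],[-0.6,-0.08,0],[-0.6,-0.08,0.5],[-0.6,-0.08,1.2],[-0.6,-0.08,1.8]], rot=[[0,0,0],[0,0,0],[0,0,0],[0,0,0],[0,0,0]])

```text
time_s: 47.1
position: [0.4338, -0.0939, 0.2066]
tool_rot: [-0.0, 0.998, 0.066, 0.0]
force: [-0.3, -0.7, -1.3]
opening: 0.186
grip_force: 58.9
```

```bash
python3 nut.py pics/w12.png;python3 - <<'E'
from fit import *
units(.4777,-.3801,.0074)
im=cv2.imread("pics/w12.png");f,_=ctrl.grab_frame("wrist");cv2.imwrite("pics/w12b.png",f)
E
```

```text
[]
crop0 179 0
t 47.2 pos [ 0.4355 -0.0942  0.2084] ty_deg -82.43 tz [ 0.005 -0.001 -1.   ] F [ 0.4 -0.1 -2.8] op 0.19 gf 59.0 q [ 0.18  0.12 -0.04  2.07  0.01  0.95 -1.3 ]
units [ 0.703 -4.765 -3.35 ]
```

View pics/w12b.png

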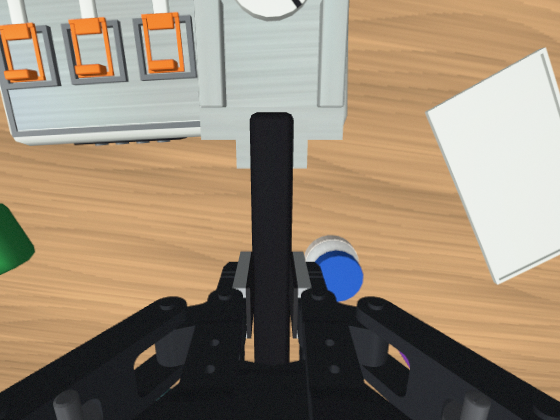

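The spanner is off the nut and still straight in the grip; the tray is at right (500,170). Now returning it to the tray.

servo_tool(hand=[0.1,0.1,0.1,0.1,0.1], delta_pos=[[0.2,-0.8,0],[0.4,-1.6,0],[0.6,-2.4,0],[0.73,-3.3,0],[0.73,-4.2,0]], rot=[[0,0,0.8],[0,0,1.6],[0,0,2.4],[0,0,3.2],[0,0,3.71]])

```text
time_s: 47.88
position: [0.4778, -0.3471, 0.2034]
tool_rot: [-0.001, 0.947, 0.321, -0.001]
force: [1.0, 0.8, -0.9]
opening: 0.19
grip_force: 59.0
```

servo_tool(hand=[0.1,0.1,0.1,0.1,0.1], delta_pos=[[0,-0.57,0],[0,-0.57,-0.6],[0,-0.57,-1.4],[0,-0.57,-2.2],[0,-0.57,-2.5]], rot=[[0,0,0],[0,0,0],[0,0,0],[0,0,0],[0,0,0]])

```text
time_s: 48.5
position: [0.4762, -0.3788, 0.0515]
tool_rot: [-0.002, 0.948, 0.319, -0.002]
force: [-0.0, -0.2, -1.1]
opening: 0.188
grip_force: 58.9
```

Run:
```python
from fit import *
units(.4777,-.3801,.0085)
f,_=ctrl.grab_frame("top");print(pp("flat_tray","top"),pp("spanner","top"))
f,_=ctrl.grab_frame("scene");print(pp("flat_tray","scene"))
```

```text
t 48.5 pos [ 0.4762 -0.3788  0.0515] ty_deg -52.74 tz [-0.004  0.003 -1.   ] F [-0.  -0.2 -1.1] op 0.188 gf 58.9 q [ 0.59  0.61  0.04  1.78 -0.04  0.76 -0.27]
units [ 0.025 -0.022 -0.717]
[(0.88, array([ 0.4787, -0.3638, -0.0018]))] [(0.76, array([ 0.4774, -0.379 ,  0.0497])), (0.6, array([ 0.3443, -0.644 ,  0.0024])), (0.3, array([ 0.508 ,  0.3632, -0.0016]))]
[(0.73, array([ 0.4809, -0.3656, -0.0006]))]
```

servo_tool(hand=[0.1,0.1,0.1,0.1,0.1], delta_pos=[[0,0,-0.3],[0,0,-0.55],[0,0,-0.68],[0,0,-0.68],[0,0,-0.68]], rot=[[0,0,0],[0,0,0],[0,0,0],[0,0,0],[0,0,0]])

```text
time_s: 49.38
position: [0.4782, -0.3803, 0.0146]
tool_rot: [0.0, 0.948, 0.319, 0.0]
force: [0.7, -0.7, -1.0]
opening: 0.185
grip_force: 59.0
```

Run:
```python
from fit import *
units(.4777,-.3801,.008)
```

```text
t 49.38 pos [ 0.4782 -0.3803  0.0146] ty_deg -52.75 tz [ 0. -0. -1.] F [ 0.7 -0.7 -1. ] op 0.185 gf 59.0 q [ 0.59  0.67  0.04  1.78 -0.04  0.69 -0.27]
units [-0.009  0.003 -0.11 ]
```

servo_tool(hand=[0.1,0.1,0.45,0.45,0.45], delta_pos=[[-0.01,0,-0.06],[-0.01,0,-0.11],[-0.01,0,-0.11],[-0.01,0,-0.11],[-0.01,0,-0.11]], rot=[[0,0,0],[0,0,0],[0,0,0],[0,0,0],[0,0,0]])

```text
time_s: 50.0
position: [0.4775, -0.3802, 0.0079]
tool_rot: [0.0, 0.948, 0.319, 0.0]
force: [-0.4, 0.3, -0.4]
opening: 0.453
grip_force: 0.0
```

servo_tool(hand=[0.45,0.45,0.45,0.45,0.45], delta_pos=[[0,0,0.3],[0,0,1.0],[0,0,1.8],[-0.5,-0.4,2.6],[-0.99,-0.77,3.4]], rot=[[0,0,0],[0,0,0],[0,0,0],[0,0,0],[0,0,0]])

```text
time_s: 50.62
position: [0.4172, -0.4267, 0.2148]
tool_rot: [0.001, 0.948, 0.32, 0.0]
force: [0.1, -0.9, -0.0]
opening: 0.453
grip_force: 0.0
```

servo_tool(hand=[0.45,0.45,0.45], delta_pos=[[0,0,0.5],[0,0,0.6],[0,0,0.6]], rot=[[0,0,0],[0,0,0],[0,0,0]])

```text
time_s: 51.0
position: [0.4182, -0.426, 0.2482]
tool_rot: [0.0, 0.948, 0.32, 0.0]
force: [0.3, -0.6, -0.3]
opening: 0.448
grip_force: 0.0
```

```bash
python3 span.py pics/w13.png
python3 - <<'E'
from fit import *
units(.533,-.086,.241)
E
```

```text
t 51.0 pos [ 0.4182 -0.426   0.2482] ty_deg -52.72 tz [ 0. -0. -1.] F [ 0.3 -0.6 -0.3] op 0.448 gf 0.0 q [ 0.68  0.35  0.08  1.67 -0.03  1.12 -0.15]
[(0.73, array([ 0.2299, -0.3037, -0.0014])), (0.61, array([ 0.4788, -0.3793,  0.0058]))] [(0.69, array([ 0.1578, -0.3708,  0.002 ])), (0.63, array([ 0.3608, -0.5508,  0.0078]))]
dark 0.78 2045 c 477.0999755859375 -380.1497802734375 size 145.93447875976562 16.958580017089844 ang 37.504371643066406
mean [ 0.4807 -0.3777] dir -142.8
t 51.2 pos [ 0.4179 -0.4259  0.2468] ty_deg -52.72 tz [-0.001  0.001 -1.   ] F [ 0.1 -0.6  0.4] op 0.449 gf 0.0 q [ 0.68  0.35  0.08  1.67 -0.03  1.12 -0.15]
units [ 1.918  5.665 -0.096]
```

The spanner is back where it started. Now rechecking the nut numerically from the same viewpoint as before.

servo_tool(hand=[0.7,0.7,0.7,0.7,0.7], delta_pos=[[0.3,0.9,0],[0.6,1.8,0],[0.9,2.7,0],[1.2,3.6,0],[1.5,4.5,0]], rot=[[0,0,-0.7],[0,0,-1.4],[0,0,-2.1],[0,0,-2.8],[0,0,-3.34]])

```text
time_s: 51.82
position: [0.5082, -0.1544, 0.2472]
tool_rot: [-0.0, 0.996, 0.09, -0.0]
force: [1.0, -0.2, -0.2]
opening: 0.699
grip_force: 0.0
```

servo_tool(hand=[0.7,0.7,0.7,0.7], delta_pos=[[0.3,0.9,0],[0.42,1.16,-0.1],[0.42,1.16,-0.1],[0.42,1.16,-0.1]], rot=[[0,0,0],[0,0,0],[0,0,0],[0,0,0]])

```text
time_s: 52.32
position: [0.5328, -0.0882, 0.2415]
tool_rot: [0.0, 0.996, 0.091, -0.0]
force: [-0.1, -0.3, -0.0]
opening: 0.7
grip_force: 0.0
```

```bash
cat > ang.py <<'E'
from fit import *
import sys
# per-picture: collar/stub centres and marks, all in the same crop
def marks(im):
    hsv=cv2.cvtColor(im,cv2.COLOR_BGR2HSV);H,S,V=[hsv[...,i].astype(int) for i in range(3)]
    yy,xx=np.mgrid[0:im.shape[0],0:im.shape[1]];r=np.hypot(xx-270,yy-266);o={}
    for nm,m in(("red",((H<8)|(H>172))&(S>150)&(V>90)&(r<110)),("blue",(H>105)&(H<125)&(S>120)&(r<140)),("black",(V<60)&(r>60)&(r<110))):
        if m.sum()>20: o[nm]=(xx[m].mean().round(1),yy[m].mean().round(1),int(m.sum()))
    m=((S<25)&(V>190)&(r<75)).astype(np.uint8)
    c=max(cv2.findContours(((V>60)&(V<150)&(S<40)&(r<60)).astype(np.uint8),0,2)[0],key=cv2.contourArea);o["stub"]=np.round(cv2.minEnclosingCircle(c),1) if 0 else [round(v,1) for v in cv2.minEnclosingCircle(c)[0]]
    return o
for f in sys.argv[1:]: print(f,marks(cv2.imread(f)))
E
python3 nut.py pics/w14.png; python3 -c "from fit import *;st()"; python3 ang.py pics/w6.png pics/w14.png
```

```text
[(0.61, array([ 0.6137, -0.0726,  0.108 ]))]
red 78 [ 0.6044 -0.0809  0.108 ] ang -125.7
blue 35 [ 0.6191 -0.1004  0.082 ] ang -77.3
crop0 177 16
t 52.42 pos [ 0.5329 -0.0882  0.2417] ty_deg -79.59 tz [-0. -0. -1.] F [-0.8  0.6 -1. ] op 0.702 gf 0.0 q [ 0.15  0.26 -0.05  1.81  0.01  1.07 -1.29]
pics/w6.png {'red': (np.float64(324.2), np.float64(266.1), 692), 'blue': (np.float64(373.9), np.float64(270.2), 328), 'black': (np.float64(322.3), np.float64(343.4), 380), 'stub': [270.8, 265.1]}
pics/w14.png {'red': (np.float64(304.6), np.float64(306.8), 675), 'blue': (np.float64(375.6), np.float64(267.5), 305), 'black': (np.float64(324.8), np.float64(340.8), 400), 'stub': [271.5, 262.2]}
```

```bash
cat > model.py <<'E'
from fit import *
from scipy.optimize import least_squares
im,d=ctrl.grab_frame("wrist");ci=ctrl.camera_info("wrist")
hsv=cv2.cvtColor(im,cv2.COLOR_BGR2HSV);H,S,V=[hsv[...,i].astype(int) for i in range(3)]
yy,xx=np.mgrid[0:420,0:560];c=proj("wrist",[[.6135,-.07,.09]],ci)[0];r=np.hypot(xx-c[0],yy-c[1])
t=np.linspace(0,2*np.pi,181)[:-1];g=cv2.GaussianBlur(im[...,2],(3,3),0).astype(float)  # red channel
from scipy.ndimage import map_coordinates as mc
def ring(x,y,rad,z): u=proj("wrist",np.c_[x+rad*np.cos(t),y+rad*np.sin(t),0*t+z],ci);return mc(g,[u[:,1],u[:,0]],order=1)
# centre: maximise inside-outside contrast at the collar edge (R=34, z=.082) ; y=-side only where the pipe is not
best=max(((np.median(ring(x,y,.033,.082))-0,(ring(x,y,.0325,.082)-ring(x,y,.0355,.082)).clip(-60,60).mean(),x,y) for x in np.arange(.608,.618,.0005) for y in np.arange(-.076,-.064,.0005)),key=lambda q:q[1])
C=np.array(best[2:]);print("collar centre",C,best[1])
for nm,m,z in(("red",((H<8)|(H>172))&(S>150)&(V>90)&(r<40),.108),("blue",(H>105)&(H<125)&(S>120)&(r<50),.082),("black",(V<60)&(r>20)&(r<37),.082)):
    k=m; P=np.array([unproj("wrist",p,z,ci=ci)[:2] for p in zip(xx[k],yy[k])]).mean(0)-C
    print(nm,k.sum(),"ang",np.degrees(np.arctan2(P[1],P[0])).round(2),"rad mm",(np.linalg.norm(P)*1000).round(1))
E
python3 model.py
```

```text
collar centre [ 0.614  -0.0695] 38.037490016132956
red 79 ang -130.99 rad mm 14.6
blue 35 ang -80.13 rad mm 31.0
black 54 ang -133.55 rad mm 27.5
```

```bash
cat > hexfit.py <<'E'
exec(open("model.py").read())
from scipy.optimize import minimize
def hexpts(x,y,a,apo):
    P=[]
    for k in range(6):
        th=a+k*np.pi/3
        for s in np.linspace(-.85,.85,12): P.append([x+apo*np.cos(th)-s*apo*np.tan(np.pi/6)*np.sin(th),y+apo*np.sin(th)+s*apo*np.tan(np.pi/6)*np.cos(th),.108])
    return np.array(P)
gb=im.astype(float).sum(2)/3;sat=S.astype(float)
def samp(P,ch): u=proj("wrist",P,ci);return mc(ch,[u[:,1],u[:,0]],order=1)
def cost(p):
    x,y,a=p[0]/1000,p[1]/1000,np.radians(p[2]);return -np.abs((samp(hexpts(x,y,a,.0168),gb)-samp(hexpts(x,y,a,.0192),gb)).reshape(6,12).mean(1)).sum()
res=[]
for a0 in np.arange(-160,-100,2.):
    b=min(((cost((x,y,a0)),x,y,a0) for x in np.arange(611,617,1.) for y in np.arange(-73,-67,1.)))
    res.append(b)
b=min(res);m=minimize(cost,b[1:],method="Nelder-Mead",options=dict(initial_simplex=np.array(b[1:])+np.array([[0,0,0],[1,0,0],[0,1,0],[0,0,3]])))
print("hex",m.x.round(2),m.fun)
k=((H<8)|(H>172))&(S>150)&(V>90)&(r<40);P=np.array([unproj("wrist",p,.108,ci=ci)[:2] for p in zip(xx[k],yy[k])]).mean(0)-m.x[:2]/1000
print("red from hex centre",np.degrees(np.arctan2(P[1],P[0])).round(2))
E
python3 hexfit.py
```

```text
collar centre [ 0.614  -0.0695] 37.75341913569506
red 76 ang -131.47 rad mm 14.7
blue 35 ang -79.89 rad mm 30.7
black 52 ang -133.54 rad mm 27.4
hex [ 613.94  -69.84 -130.55] -145.61486662079508
red from hex centre -132.19
```

servo_tool(hand=[0.9,0.9,0.9,0.9], delta_pos=[[0.2,0.05,-0.4],[0.4,0.1,-0.8],[0.4,0.1,-0.8],[0.4,0.1,-0.8]], rot=[[0,0,0],[0,0,0],[0,0,0],[0,0,0]])

```text
time_s: 53.02
position: [0.5572, -0.0812, 0.1946]
tool_rot: [0.0, 0.996, 0.092, 0.0]
force: [0.4, 0.7, 0.6]
opening: 0.901
grip_force: 0.0
```

```bash
sed -i 's/(r<40)/(r<55)/g; s/(r<50)/(r<75)/; s/(r>20)&(r<37)/(r>24)\&(r<58)/' model.py hexfit.py; python3 -c "from fit import *;st();print(proj('wrist',[[.614,-.07,.108],[.614,-.07,.082],[.648,-.07,.082]]))"; python3 hexfit.py
```

```text
t 53.02 pos [ 0.5572 -0.0812  0.1946] ty_deg -79.5 tz [ 0.001 -0.    -1.   ] F [0.4 0.7 0.6] op 0.901 gf 0.0 q [ 0.13  0.35 -0.05  1.81  0.02  0.99 -1.32]
[[270.47393535 138.82941854]
 [270.57340506 136.54813846]
 [278.75058585  91.04624542]]
collar centre [ 0.614 -0.07 ] 38.52443324803137
red 97 ang -132.45 rad mm 14.9
blue 45 ang -79.86 rad mm 30.7
black 62 ang -133.68 rad mm 28.1
hex [ 613.95  -70.07 -130.29] -114.24141603010509
red from hex centre -132.47
```

servo_tool(hand=[0.7,0.7,0.7,0.7,0.7], delta_pos=[[0,-0.3,0],[0.2,-0.6,0],[0.4,-0.9,0],[0.6,-1.0,0],[0.9,-1.0,0]], rot=[[0,0,1.2],[0,0,2.4],[0,0,3.6],[0,0,4.8],[0,0,6]])

```text
time_s: 53.7
position: [0.6114, -0.142, 0.195]
tool_rot: [0.001, 0.871, 0.491, 0.0]
force: [0.8, 0.4, 0.6]
opening: 0.702
grip_force: 0.0
```

servo_tool(hand=[0.7,0.7,0.7,0.7,0.7], delta_pos=[[0,0,0],[0,0,0],[0,0,0],[0,0,0],[0,0,0]], rot=[[0,0,1.2],[0,0,2.4],[0,0,3.6],[0,0,4.8],[0,0,5.2]])

```text
time_s: 54.32
position: [0.6112, -0.1413, 0.1949]
tool_rot: [0.001, 0.641, 0.768, 0.0]
force: [-0.3, 0.1, -0.5]
opening: 0.698
grip_force: 0.0
```

servo_tool(hand=[0.7,0.7], delta_pos=[[0,0,0],[0,0,0]], rot=[[0,0,0],[0,0,0]])

```text
time_s: 54.58
position: [0.6113, -0.141, 0.1943]
tool_rot: [0.0, 0.643, 0.766, -0.0]
force: [0.2, -1.0, 0.1]
opening: 0.696
grip_force: 0.0
```

```bash
python3 -c "from fit import *;st();print(proj('wrist',[[.614,-.07,.108],[.614,-.07,.082],[.648,-.07,.082]]))"; python3 hexfit.py
```

```text
t 54.58 pos [ 0.6113 -0.141   0.1943] ty_deg 10.04 tz [ 0.001 -0.001 -1.   ] F [ 0.2 -1.   0.1] op 0.696 gf 0.0 q [ 0.42  0.48 -0.33  1.64  0.17  1.06  0.22]
[[290.72640052 119.06326272]
 [288.7434042  118.71827959]
 [332.09995707 126.70773836]]
collar centre [ 0.614  -0.0695] 39.05317175356338
red 112 ang -131.17 rad mm 14.9
blue 45 ang -80.51 rad mm 31.1
black 74 ang -133.62 rad mm 28.0
hex [ 613.66  -69.87 -133.31] -148.2331359880498
red from hex centre -131.13
```

The stripe measures at the black tick to within measurement noise (about 2°), and the stop torque was felt. Doing a last check of everything, then handing in.

Run:
```python
from fit import *
ctrl.grab_frame("scene");ctrl.grab_frame("top")
for q,n in(("jet1","top"),("cup","top"),("duck","scene"),("cream_jar","top"),("soother_case","top"),("spanner","top")): print(q,pp(q,n)[:5])
print(ctrl.hand_in())
```

```text
jet1 [(0.67, array([0.4609, 0.3234, 0.0023])), (0.57, array([0.5477, 0.3249, 0.0056])), (0.49, array([0.463 , 0.4025, 0.0046])), (0.39, array([0.5479, 0.3998, 0.0053]))]
cup [(0.82, array([0.7199, 0.267 , 0.002 ]))]
duck [(0.78, array([ 0.7111, -0.2754,  0.0028])), (0.42, array([0.7134, 0.2678, 0.001 ]))]
cream_jar []
soother_case [(0.57, array([ 0.3363,  0.2132, -0.0026]))]
spanner [(0.93, array([ 0.3444, -0.648 ,  0.0012])), (0.86, array([ 0.2362, -0.3099,  0.0006])), (0.57, array([ 0.4791, -0.3777,  0.0058]))]
the job is handed in; nothing more can be done
None
```

I've handed the job in: all four jets are in the soak tray, the nut was turned by hand to about the blue tick and then by spanner to its stop, and the spanner is back on its flat tray. The red stripe last measured about 2° short of the black tick, but I took the nut as fully tight because I felt the stop. In the last check the cup, duck and soother case had not moved; the cream jar wasn't detected.

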